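# Seal a finds case: roll the strip, stand the ballast posts, lower the presser

## Task

Seal the storage case: press the black edge strip down flush along its whole length with the hand roller, keeping your fingers off the strip, and put the roller back standing in the middle of its mat. Then weigh the strip down: stand every ballast post upright and centred on the strip, at least 60 mm apart centre to centre, each with its heavy end down (the ends look alike, so let each post balance on its pin in the grip to find out). Last of all swing the presser lever fully down onto the case, and leave the other things on the bench where they are.

Things in the scene. Friction and masses are not known exactly. Their poses are not given: they have to be found in the camera images.
- case: flat white storage case, fixed to the bench, 160 (x) by 380 (y) by 30 mm high, holding a bronze plaque under a clear pane. Origin on the bench, its x away from the robot, y along the strip (strip line at x = -30 mm), z up; the case spans y -180 to +200 mm. At its +y end stands the presser head, a grey block 72 mm high (y 242 to 278 mm)
- strip: the black sealing strip; origin at its middle, at the height of the case top (30 mm above the bench); axes as case, y along the strip. The strip is 34 mm wide, 324 mm long (y -162 to +162 mm), made of 6 rigid links of 54 mm in a row
- link0 (a joint): strip link with its centre at y = -135 mm from strip: 0 = standing 4 mm proud of the case top, 0.004 = pressed down flush. Stiff: it moves only under about 6 N or more, and stays where it is pressed
- link1 (a joint): strip link with its centre at y = -81 mm from strip: 0 = standing 4 mm proud of the case top, 0.004 = pressed down flush. Stiff: it moves only under about 6 N or more, and stays where it is pressed
- link2 (a joint): strip link with its centre at y = -27 mm from strip: 0 = standing 4 mm proud of the case top, 0.004 = pressed down flush. Stiff: it moves only under about 6 N or more, and stays where it is pressed
- link3 (a joint): strip link with its centre at y = 27 mm from strip: 0 = standing 4 mm proud of the case top, 0.004 = pressed down flush. Stiff: it moves only under about 6 N or more, and stays where it is pressed
- link4 (a joint): strip link with its centre at y = 81 mm from strip: 0 = standing 4 mm proud of the case top, 0.004 = pressed down flush. Stiff: it moves only under about 6 N or more, and stays where it is pressed
- link5 (a joint): strip link with its centre at y = 135 mm from strip: 0 = standing 4 mm proud of the case top, 0.004 = pressed down flush. Stiff: it moves only under about 6 N or more, and stays where it is pressed
- post0: ballast post, may be absent: square bar 90 mm long, dark end caps 40x40x18 mm, middle 30 mm square, 0.25 to 0.4 kg; a 15 mm thick brass cross pin through it, 56 mm over its flat ends. Origin mid-bar on the pin; x along the bar, y along the pin. Starts lying, pin level at 20 mm. One end (+x or -x, not told) hides lead: balance point 26 mm off middle; the bar turns freely on its pin
- post1: ballast post, may be absent: square bar 90 mm long, dark end caps 40x40x18 mm, middle 30 mm square, 0.25 to 0.4 kg; a 15 mm thick brass cross pin through it, 56 mm over its flat ends. Origin mid-bar on the pin; x along the bar, y along the pin. Lead and free pin as post0 (heavy end differs by post): gripped by the pin ends and lifted clear it swings heavy end down in 2 s, light end 45 mm up
- post2: ballast post, may be absent: square bar 90 mm long, dark end caps 40x40x18 mm, middle 30 mm square, 0.25 to 0.4 kg; a 15 mm thick brass cross pin through it, 56 mm over its flat ends. Origin mid-bar on the pin; x along the bar, y along the pin. Lead and free pin as post0 (heavy end differs by post): gripped by the pin ends and lifted clear it swings heavy end down in 2 s, light end 45 mm up
- post3: ballast post, may be absent: square bar 90 mm long, dark end caps 40x40x18 mm, middle 30 mm square, 0.25 to 0.4 kg; a 15 mm thick brass cross pin through it, 56 mm over its flat ends. Origin mid-bar on the pin; x along the bar, y along the pin. Lead and free pin as post0 (heavy end differs by post): gripped by the pin ends and lifted clear it swings heavy end down in 2 s, light end 45 mm up
- roller: hand roller with two wheels one behind the other, stands by itself. Origin at the middle under the wheels; x the rolling direction, z up. Wheels 32 mm diameter, 50 mm wide (along y), at x = -22 and +22 mm. Wooden upright grip 26 by 26 mm from z = 42 to 76 mm. About 0.3 kg
- mat: the roller's parking mat: cork, fixed, 110 by 80 by 3 mm. Origin under its centre
- presser (a joint): presser lever on the head at the case's +y end: 0 to 0.25 = foot raised (start), 0.9 = fully down at a stop. Axis along the case's y, 55 mm above the bench; handle at x = 0, y = 222 mm in the case frame (at the axis). Growing values swing the handle towards the robot (case -x). Stays where left; about 1 N at the ball
- presser_ball (a point): centre of the black ball, 20 mm diameter, at the top of the presser's handle, 70 mm from the lever's axis. The handle leans 0.3 rad past upright, away from the robot, at presser = 0, and 0.6 rad towards the robot at 0.9
- jar: bystander, to be left alone: glass jar 52 mm wide, 55 mm high
- jar_lid: bystander, to be left alone: white jar lid 48 mm wide, 12 mm high
- tall_jar: bystander, to be left alone: taller glass jar 66 mm wide, 85 mm high
- brush_a: bystander, to be left alone: brush 170 mm long
- brush_b: bystander, to be left alone: brush 160 mm long
- spatula: bystander, to be left alone: spatula 180 mm long
- dropper: bystander, to be left alone: white dropper bottle 36 mm wide, 100 mm high
There are look-alikes about, which are no part of the job. What is shaped like the post3 but purple or red is not meant.

How it is judged:
On the way, in this order (a step that is already met when the one before it is completed fails the run):
1. the whole strip is pressed flush (every link down by 3 mm or more of 4), the presser still up (value of joint each of link0, link1, link2, link3, link4, link5 above 0.003 m and value of joint presser below 0.6 rad), for 0.2 s.
2. the roller is back on its mat and every post stands on the strip, heavy end down (horizontal distance between roller and mat below 0.025 m and angle between roller's own z axis and vertical below 0.1 rad and height (world z) of roller below 0.008 m and linear speed of each of roller, post0, post1, post2, post3 below 0.02 m/s and (angle between post0's own x axis and vertical above 3.02 rad or angle between post0's own x axis and vertical below 0.12 rad) and z of each of post0_c1, post1_c1, post2_c1, post3_c1 in the frame of strip below 0.03 m and x of post0 in the frame of strip between -0.014 and 0.014 m and y of post0 in the frame of strip between -0.155 and 0.155 m and z of post0 in the frame of strip between 0.04 and 0.05 m and (angle between post1's own x axis and vertical above 3.02 rad or angle between post1's own x axis and vertical below 0.12 rad) and x of post1 in the frame of strip between -0.014 and 0.014 m and y of post1 in the frame of strip between -0.155 and 0.155 m and z of post1 in the frame of strip between 0.04 and 0.05 m and (angle between post2's own x axis and vertical above 3.02 rad or angle between post2's own x axis and vertical below 0.12 rad) and x of post2 in the frame of strip between -0.014 and 0.014 m and y of post2 in the frame of strip between -0.155 and 0.155 m and z of post2 in the frame of strip between 0.04 and 0.05 m and (angle between post3's own x axis and vertical above 3.02 rad or angle between post3's own x axis and vertical below 0.12 rad) and x of post3 in the frame of strip between -0.014 and 0.014 m and y of post3 in the frame of strip between -0.155 and 0.155 m and z of post3 in the frame of strip between 0.04 and 0.05 m and horizontal distance between each of post1, post2, post3 and post0 above 0.06 m and horizontal distance between each of post2, post3 and post1 above 0.06 m and horizontal distance between post3 and post2 above 0.06 m), for 0.2 s.
3. the presser lever is fully down (value of joint presser above 0.82 rad), for 0.2 s.
At the end, for the whole second after the job is handed in: All 6 links down by more than 3 mm; roller upright on its mat, within 25 mm of the mat's centre; every post present upright (within 0.12 rad), heavy end down, on the strip within 14 mm of its centre line and 155 mm of its middle, posts 60 mm or more apart and at rest; presser lever beyond 0.82 rad (all of step 2 and value of joint each of link0, link1, link2, link3, link4, link5 above 0.003 m and value of joint presser above 0.82 rad); the robot touches nothing.
It fails at once if the fingers press on the strip (contact force between the fingers and strip above 3 N).
It fails at once if a post is used to press the strip while it is not yet flush (contact force between any of post0, post1, post2, post3 and strip above 6 N and value of joint any of link0, link1, link2, link3, link4, link5 below 0.0028 m).
It fails at once if a bystander is moved more than 40 mm (distance of any of jar, jar_lid, tall_jar, brush_a, brush_b, spatula, dropper from where it was at the start of the episode above 0.04 m).
Of post0, post1, post2, post3 only 2 to 4 are there at a start; the rules pass over those that are not, and their reading is None.
At some moment in a run one of post0, post1, post2, post3, roller may be knocked a few centimetres aside while the robot is not near it.
It also fails if it takes over 210 s, if anything falls off the work surface, if the arm or the gripper's body presses on something with over 40 N, if the wrist force passes 120 N, or if a joint passes its speed limit or range.

## Robot

A 6-joint arm with a two-finger parallel gripper is mounted at the origin on the work surface. World frame = base frame: x ahead of the robot, y to its left, z up, the work surface at z = 0. Lengths are in m, angles in rad, forces in N, time in s.
With the tool pointing down it reaches from about 0.35 to 0.95 m from the base axis. Payload 17.4 kg.
Tool frame: the origin (TCP) lies midway between the tips of the shut fingers; the grasp point (between the pads) lies 19 mm behind it (env.grip_depth is the distance from the TCP to the grasp point, in m); z points along the fingers, y is the line along which they close (so a half turn about z gives the same grasp; the last joint's range is limited). The gripper opens to 93 mm and grips with 3 to 60 N. Pads are 15 mm wide; open, the fingers measure 128 mm over their backs; the gripper's body (75 mm by 188 mm) begins 65 mm behind the grasp point.
Start: joints at [1.298, 0.116, 1.442, -0, 1.584, -0.038], TCP at [0.157, 0.656, 0.219] pointing down, gripper open.
Joint ranges: [-2.83, 2.83], [-0.83, 2.19], [0.07, 2.5], [-1.14, 4.28], [0.01, 3], [-2.97, 2.97]. Speed limits (rad/s): [1.89, 1.89, 2.22, 3.14, 3.14, 3.14].

## Interface

Orientations are given as a unit quaternion [x, y, z, w].
In Python, from station import env gives the robot as it stands.
- The arm moves only by the tool step_arm, never from a script. Its argument "targets" is one flat list of numbers, 4 for each row, row after row: the shift along the tool's x, y, z in mm, then the turn about the tool's z in rad. In form: [dx, dy, dz, yaw, dx, dy, dz, yaw, ...]. A call has 1 to 20 rows; each row shifts and turns the commanded pose from where the row before left it, along the tool's axes as they then stand; what a row does not reach is not made up. A row lasts 1/10 s, in which the tool goes at most 50 mm and 8.59 degrees, less where a joint would pass 70% of its speed; a pose out of reach is approached as far as the arm can. A call is refused whole if a number of a shift passes 50 or a number of a turn 0.15, either way. A call with a gripper value outside its range is refused whole. "grip" is the opening, from -1 (shut) to 1 (fully open), set as the call begins (left out, the last holds). The fingers move at their own pace and stop on an object; "squeeze" is the grip in N (left out, the last holds). Time passes only in rows, so rows that do not move let the fingers close. It gives the time, the measured TCP pose, the force, the opening and the grip force at its end, in the units of the state.
- env.get_obs(): the state, without advancing time (a new reading comes with each control period).
- env.grab_frame(name): name is "side" or "top"; returns a dict with "img" (384x512x3 uint8, blue, green, red), "z_map" (384x512 float32, m along the optical axis (not along the pixel's ray), 0 where there is no reading), "fx", "fy", "cx", "cy" (pixels), "world_to_cam" (4x4, takes a point from world to camera coordinates). Camera axes: x right, y up, looking along -z (the intrinsics and any distortion apply to the point x, -y, -z); pixel columns grow to the right and rows downward; lengths in m; the calibration is good to about 2 mm. A picture is of the moment at which its call begins.
- env.job_done(): hands the job in; it is judged then, once.
The state is a dict: "clock": time; "qpos": joint angles; "dq": joint speeds; "joint_torque": joint torques, N m; "tcp_pos": TCP position; "orientation": TCP orientation; "force": force on the tool from outside, world axes, zero at the start; "ft_torque": the same for the moment, N m; "finger_gap": finger opening in m; "finger_force": force on a finger pad.
Only numpy, scipy, OpenCV 4.12 (cv2) and the standard library are available. Lean on these libraries where they do the work, as an engineer would, in place of code of your own. Each camera call takes 0.05 s, during which the arm holds its last target. There are 200 camera calls.

## Working session

There is one attempt and no reset: what is moved stays moved. The work goes in short steps, Python scripts to look and compute and a tool call to move; the robot and the scene stay as the last step left them, time stands still between calls to the robot, and variables do not carry over. Pictures are saved under pics/ and viewed, at most 14 in all, crops included, and the job is handed in when it is done.

Besides the shell and the picture viewer there is one more tool, called by a JSON object that holds its "name" and its "arguments", one argument or row to a line. step_arm: Moves the arm, as the interface text tells. Its arguments: {"type":"object","properties":{"targets":{"type":"array","items":{"type":"number"}},"grip":{"type":"number"},"squeeze":{"type":"number"}},"required":["targets"]}

```bash
mkdir -p pics
cat > h.py <<'E'
import numpy as np, cv2
from station import env
def grab(n):
    f=env.grab_frame(n); f['img']=np.asarray(f['img']); return f
def cloud(f):
    z=f['z_map']; v,u=np.mgrid[:z.shape[0],:z.shape[1]]
    P=np.stack([(u-f['cx'])/f['fx']*z,-(v-f['cy'])/f['fy']*z,-z,np.ones_like(z)],-1)
    W=P@np.linalg.inv(f['world_to_cam']).T
    W[z==0]=np.nan
    return W[...,:3]
E
python3 - <<'E'
from h import *
for n in('top','side'):
    f=grab(n); cv2.imwrite(f'pics/{n}0.png',cv2.resize(f['img'],(800,600),interpolation=cv2.INTER_CUBIC)); np.savez(f'{n}0.npz',img=f['img'],W=cloud(f))
    print(n,[k for k in f],np.linalg.inv(f['world_to_cam'])[:3].round(3).tolist(),f['fx'])
print(env.get_obs(),env.grip_depth)
E
```

```text
top ['img', 'z_map', 'fx', 'fy', 'cx', 'cy', 'world_to_cam'] [[0.029, 0.993, -0.112, 0.288], [-1.0, 0.029, -0.002, 0.009], [0.001, 0.112, 0.994, 1.718]] 448.0281393491798
side ['img', 'z_map', 'fx', 'fy', 'cx', 'cy', 'world_to_cam'] [[0.983, 0.134, -0.129, 0.316], [-0.185, 0.641, -0.744, -0.985], [-0.017, 0.755, 0.655, 0.94]] 460.8324620721441
{'clock': 0.1, 'qpos': array([ 1.29818491e+00,  1.16414841e-01,  1.44222035e+00, -4.80914283e-05,
        1.58400223e+00, -3.78255843e-02]), 'dq': array([-0.00118495, -0.0004433 , -0.00147434,  0.00188965, -0.0018982 ,
       -0.00034833]), 'joint_torque': array([ 4.24949012e-04, -7.22898674e+01, -6.23873305e+01,  7.81424367e-02,
        2.27173587e-02, -8.48140826e-05]), 'tcp_pos': array([0.15701542, 0.65628309, 0.21798105]), 'orientation': array([ 1.17123753e-01,  9.93117190e-01, -5.19820291e-04, -5.70036554e-05]), 'force': array([ 1.43322863,  0.82581704, -0.22225981]), 'ft_torque': array([ 0.01866913, -0.01937282, -0.01776445]), 'finger_force': 0.0, 'finger_gap': 0.09318953635658006} 0.0188
```

View pics/top0.png

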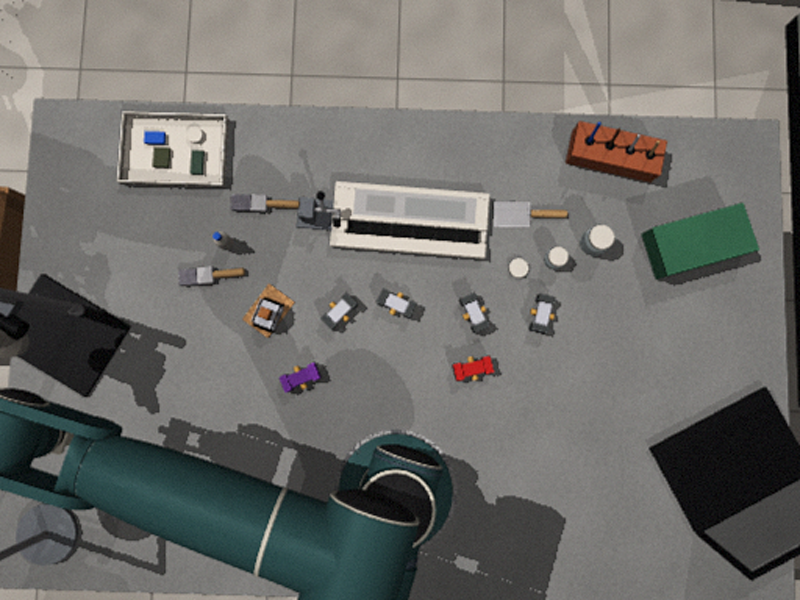

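View pics/side0.png

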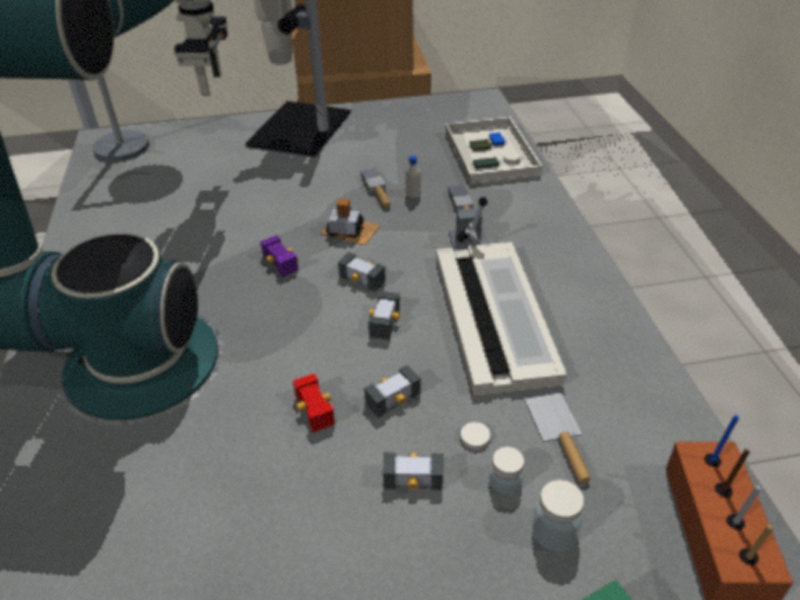

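The top view shows four grey posts at (340,312), (398,302), (474,314) and (542,314). The roller stands on its mat at (267,315), the case and strip are around (410,230), and the purple and red posts are decoys. The side view agrees. Next I measure them.

Run:
```python
from h import *
for n in('top','side'):
    d=np.load(n+'0.npz'); W=d['W']; img=d['img']; hsv=cv2.cvtColor(img,cv2.COLOR_BGR2HSV)
    def rect(m,name):
        p=W[m][:,:2]
        k,(c),= 0,None
        (cx,cy),(w,h),a=cv2.minAreaRect((p*1000).astype(np.float32))
        print(n,name,len(p),'c',round(cx),round(cy),'wh',round(w),round(h),'ang',round(a,1),'zmed',np.nanmedian(W[m][:,2]).round(4), 'mean',(np.nanmean(p,0)*1000).round(0))
    x,y,z=W[...,0],W[...,1],W[...,2]
    ok=np.isfinite(z)
    # case: top
    if n=='top':
        def at(u,v): return W[int(v*.64),int(u*.64)].round(3)
        for nm,u,v in[('p0',340,312),('p1',398,302),('p2',474,314),('p3',542,314),('roller',266,313),('caseTL',337,187),('caseTR',487,197),('strip',410,230),('jar',558,257)]: print(nm,at(u,v))
        C={nm:at(u,v)[:2] for nm,u,v in[('p0',340,312),('p1',398,302),('p2',474,314),('p3',542,314)]}
        np.save('C.npy',[C[k] for k in sorted(C)])
    for i,c in enumerate(np.load('C.npy')):
        near=ok&(np.hypot(x-c[0],y-c[1])<.07)
        m=near&(z>.03)&(z<.055)
        k,lab=cv2.connectedComponents(m.astype(np.uint8)); 
        L=np.bincount(lab[m]).argmax(); rect(lab==L,f'post{i}')
        g=near&(hsv[...,0]>10)&(hsv[...,0]<30)&(hsv[...,1]>120)
        if g.sum()>3: rect(g,f' pin{i}')
    m=ok&(hsv[...,1]<70)&(img[...,1]>150)&(abs(z-.03)<.008)&(x>.4)&(x<.8)&(abs(y)<.35)
    k,lab=cv2.connectedComponents(m.astype(np.uint8)); L=np.bincount(lab[m]).argmax(); rect(lab==L,'case')
    m=ok&(img.max(-1)<45)&(abs(z-.034)<.01)&(x>.4)&(x<.8)&(abs(y)<.35)
    k,lab=cv2.connectedComponents(m.astype(np.uint8)); L=np.bincount(lab[m]).argmax(); rect(lab==L,'strip')
    r=np.array([.43,.28]) if 0 else W[200,170,:2] if n=='top' else r0
    if n=='top': r0=r
    near=ok&(np.hypot(x-r[0],y-r[1])<.09)
    if (near&(z>.065)&(z<.09)).any(): rect(near&(z>.065)&(z<.09),'grip')
    rect(near&(z>.02)&(z<.05),'rollerbody')
    rect(near&(z<.012)&(hsv[...,1]>90)&(hsv[...,0]<25),'mat')
```

```text
p0 [0.423 0.148 0.044]
p1 [0.45  0.01  0.037]
p2 [ 0.429 -0.175  0.036]
p3 [ 0.433 -0.336  0.042]
roller [0.411 0.316 0.084]
caseTL [0.732 0.168 0.033]
caseTR [ 0.715 -0.201  0.036]
strip [ 0.627 -0.015  0.038]
jar [ 0.57  -0.375  0.049]
top post0 223 c 425 152 wh 42 88 ang 46.3 zmed 0.0375 mean [425. 152.]
top  pin0 23 c 425 152 wh 53 13 ang 46.6 zmed 0.0255 mean [422. 149.]
top post1 214 c 452 12 wh 89 46 ang 67.8 zmed 0.0371 mean [449.  14.]
top  pin1 19 c 448 13 wh 13 54 ang 68.0 zmed 0.0271 mean [447.  13.]
top post2 211 c 432 -176 wh 89 42 ang 25.6 zmed 0.0375 mean [ 432. -175.]
top  pin2 21 c 431 -176 wh 15 54 ang 27.5 zmed 0.0259 mean [ 429. -173.]
top post3 217 c 435 -340 wh 41 90 ang 77.6 zmed 0.0375 mean [ 434. -340.]
top  pin3 22 c 432 -345 wh 62 11 ang 76.5 zmed 0.0258 mean [ 432. -344.]
top case 2124 c 692 -15 wh 382 100 ang 85.4 zmed 0.03 mean [692. -22.]
top strip 634 c 625 -22 wh 319 32 ang 87.0 zmed 0.0338 mean [624. -21.]
top grip 53 c 412 323 wh 26 25 ang 70.0 zmed 0.0792 mean [412. 322.]
top rollerbody 224 c 412 323 wh 59 75 ang 72.0 zmed 0.0401 mean [412. 322.]

[... 313 characters left out ...]
9 ang 87.1 zmed 0.0259 mean [457.   5.]
side post2 410 c 430 -179 wh 92 43 ang 26.1 zmed 0.0367 mean [ 430. -182.]
side  pin2 31 c 436 -178 wh 19 55 ang 16.2 zmed 0.0245 mean [ 439. -199.]
side post3 532 c 433 -345 wh 44 90 ang 77.4 zmed 0.0366 mean [ 432. -347.]
side  pin3 43 c 432 -344 wh 58 12 ang 78.4 zmed 0.0253 mean [ 429. -362.]
side case 2644 c 687 -17 wh 385 105 ang 85.7 zmed 0.03 mean [689. -42.]
side strip 651 c 625 -29 wh 319 27 ang 87.1 zmed 0.0338 mean [624. -46.]
side grip 57 c 410 318 wh 31 27 ang 66.5 zmed 0.0774 mean [410. 315.]
side rollerbody 267 c 412 318 wh 66 75 ang 68.3 zmed 0.0404 mean [412. 306.]
side mat 174 c 423 324 wh 85 109 ang 55.3 zmed 0.0031 mean [439. 303.]
```

```bash
cat >> h.py <<'E'
from scipy.spatial.transform import Rotation as Ro
def plan(wps,step=45,start=None):
    """wps: (x,y,z mm, finger-line angle deg or None). prints rounded rows: yaw rows first, then shift"""
    o=env.get_obs(); p=o['tcp_pos']*1000; R=Ro.from_quat(o['orientation']).as_matrix()
    print('t',round(o['clock'],2),'p',p.round(1),'ang',np.degrees(np.arctan2(R[1,1],R[0,1])).round(1),'tilt',np.degrees(np.arccos(-R[2,2])).round(2),'F',np.round(o['force'],1),'gap',round(o['finger_gap'],4),'ff',round(float(o['finger_force']),1))
    for x,y,z,a in wps:
        if a is not None:
            c=np.degrees(np.arctan2(R[1,1],R[0,1])); d=np.radians((c-a+90)%180-90)
            n=max(1,int(np.ceil(abs(d)/.14))); q=np.round(d/n,3)
            print(' yaw x%d:'%n,(', 0,0,0,%g'%q)*n); R=R@Ro.from_euler('z',n*q).as_matrix()
        d=R.T@(np.array([x,y,z],float)-p); n=max(1,int(np.ceil(np.linalg.norm(d)/step))); q=np.round(d/n,1)
        print(' mv x%d:'%n,q.tolist()); p=p+R@(q*n)
E
python3 - <<'E'
from h import *
plan([(411.5,320.5,200,-19),(411.5,320.5,90,None),(411.5,320.5,48,None)])
# refine strip line
for n in('top','side'):
    d=np.load(n+'0.npz'); W=d['W']; img=d['img']; x,y,z=np.moveaxis(W,-1,0)
    m=(img.max(-1)<45)&(abs(z-.034)<.006)&(x>.58)&(x<.67)&(abs(y)<.25)
    P=W[m]; s,c=np.polyfit(P[:,1],P[:,0],1); print(n,m.sum(),'slope',s,'x at y=-.025',c-.025*s, np.percentile(P[:,1],[.5,99.5]))
E
```

```text
t 0.1 p [157.  656.3 218. ] ang 76.5 tilt 0.06 F [ 1.4  0.8 -0.2] gap 0.0932 ff 0.0
 yaw x11: , 0,0,0,-0.134, 0,0,0,-0.134, 0,0,0,-0.134, 0,0,0,-0.134, 0,0,0,-0.134, 0,0,0,-0.134, 0,0,0,-0.134, 0,0,0,-0.134, 0,0,0,-0.134, 0,0,0,-0.134, 0,0,0,-0.134
 mv x10: [23.5, -35.0, 1.8]
 mv x3: [-0.2, 0.0, 36.8]
 mv x1: [0.1, 0.1, 41.9]
top 557 slope 0.06062508063349519 x at y=-.025 0.6242850628746123 [-0.17984979  0.23307783]
side 653 slope 0.053319923074777724 x at y=-.025 0.6251343362451276 [-0.18588905  0.12891099]
```

{"name": "step_arm", "arguments": {
  "targets": [0,0,0,-0.134,0,0,0,-0.134,0,0,0,-0.134,0,0,0,-0.134,0,0,0,-0.134,0,0,0,-0.134,0,0,0,-0.134,0,0,0,-0.134,0,0,0,-0.134,0,0,0,-0.134,0,0,0,-0.134],
  "grip": 1
}}

```text
clock: 1.2
tcp_pos: [0.157, 0.6564, 0.2182]
orientation: [-0.583, 0.813, -0.0, -0.0]
force: [-0.8, -0.2, -0.5]
finger_gap: 0.0927
finger_force: 0.0
```

{"name": "step_arm", "arguments": {
  "targets": [23.5,-35,2,0,23.5,-35,2,0,23.5,-35,2,0,23.5,-35,2,0,23.5,-35,2,0,23.5,-35,2,0,23.5,-35,2,0,23.5,-35,2,0,23.5,-35,2,0,23.5,-35,2,0,0,0,0,0,0,0,0,0]
}}

```text
clock: 2.4
tcp_pos: [0.4118, 0.3197, 0.1984]
orientation: [-0.58, 0.815, 0.0, -0.0]
force: [0.4, 1.2, 0.4]
finger_gap: 0.0931
finger_force: 0.0
```

Run:
```python
from h import *
plan([(411.5,320.5,90,-19),(411.5,320.5,48,None)])
```

```text
t 2.4 p [411.8 319.7 198.4] ang 160.9 tilt 0.02 F [0.4 1.2 0.4] gap 0.0931 ff 0.0
 yaw x1: , 0,0,0,-0.002
 mv x3: [-0.2, 0.2, 36.1]
 mv x1: [-0.1, -0.1, 42.1]
```

{"name": "step_arm", "arguments": {
  "targets": [0,0,36,0,0,0,36,0,0,0,36,0,0,0,22,0,0,0,20,0,0,0,0,0,0,0,0,0]
}}

```text
clock: 3.1
tcp_pos: [0.4111, 0.3211, 0.0492]
orientation: [-0.581, 0.814, 0.0, -0.0]
force: [0.1, 0.4, 0.5]
finger_gap: 0.0928
finger_force: 0.0
```

{"name": "step_arm", "arguments": {
  "targets": [0,0,0,0,0,0,0,0,0,0,0,0,0,0,0,0,0,0,0,0,0,0,0,0,0,0,0,0,0,0,0,0],
  "grip": -1,
  "squeeze": 40
}}

```text
clock: 3.9
tcp_pos: [0.4115, 0.3203, 0.0487]
orientation: [-0.581, 0.814, -0.0, -0.0]
force: [-0.4, 0.2, -0.1]
finger_gap: 0.0337
finger_force: 0.0
```

{"name": "step_arm", "arguments": {
  "targets": [0,0,-30,0,0,0,-40,0,0,0,-40,0,0,0,0,0]
}}

```text
clock: 4.3
tcp_pos: [0.4129, 0.3214, 0.164]
orientation: [-0.581, 0.814, -0.0, 0.004]
force: [-0.2, 0.4, -3.1]
finger_gap: 0.025
finger_force: 40.0
```

Run:
```python
from h import *
# strip frame: origin, yhat
s=.055; a=90-np.degrees(s); yh=np.array([np.sin(s),np.cos(s)]); o=np.array([625,-25.])
b=o-120*yh; e=o+120*yh
plan([(*b,158,a),(*b,90,None),(*b,75,None),(*e,75,None)])
f=grab('side'); cv2.imwrite('pics/s1.png',cv2.resize(f['img'][60:260,100:400],(800,533)))
```

```text
t 4.3 p [412.9 321.4 164. ] ang 161.0 tilt 0.4 F [-0.2  0.4 -3.1] gap 0.025 ff 40.0
 yaw x10: , 0,0,0,0.129, 0,0,0,0.129, 0,0,0,0.129, 0,0,0,0.129, 0,0,0,0.129, 0,0,0,0.129, 0,0,0,0.129, 0,0,0,0.129, 0,0,0,0.129, 0,0,0,0.129
 mv x12: [-19.1, -37.9, 0.4]
 mv x2: [0.4, -0.3, 34.3]
 mv x1: [0.0, -0.1, 14.9]
 mv x6: [-0.2, 40.0, 0.2]
```

View pics/s1.png

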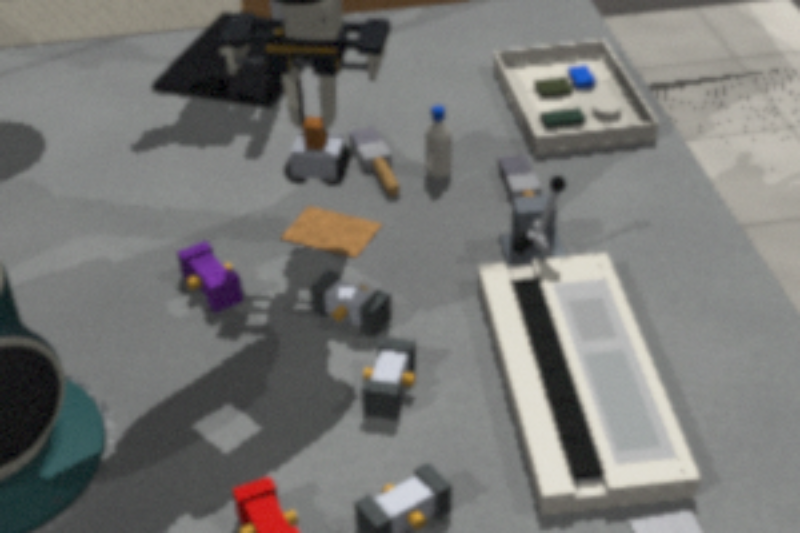

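The crop shows the roller held upright at (318,155) above its now bare mat at (332,232). The strip runs from (525,280) to (590,475). I carry the roller over to the strip.

{"name": "step_arm", "arguments": {
  "targets": [0,0,0,0.129,0,0,0,0.129,0,0,0,0.129,0,0,0,0.129,0,0,0,0.129,0,0,0,0.129,0,0,0,0.129,0,0,0,0.129,0,0,0,0.129,0,0,0,0.129]
}}

```text
clock: 5.35
tcp_pos: [0.4109, 0.3199, 0.1563]
orientation: [0.028, 1.0, -0.001, -0.001]
force: [0.1, 0.2, -3.4]
finger_gap: 0.0251
finger_force: 40.0
```

{"name": "step_arm", "arguments": {
  "targets": [-19,-38,0,0,-19,-38,0,0,-19,-38,0,0,-19,-38,0,0,-19,-38,0,0,-19,-38,0,0,-19,-38,0,0,-19,-38,0,0,-19,-38,0,0,-19,-38,0,0,-19,-38,0,0,-19,-38,0,0,0,0,0,0,0,0,0,0]
}}

```text
clock: 6.75
tcp_pos: [0.6153, -0.1472, 0.156]
orientation: [0.026, 1.0, 0.001, -0.002]
force: [-0.1, -0.2, -3.4]
finger_gap: 0.0253
finger_force: 40.0
```

Run:
```python
from h import *
s=.055; a=90-np.degrees(s); yh=np.array([np.sin(s),np.cos(s)]); o=np.array([625,-25.])
b=o-120*yh; e=o+120*yh
plan([(*b,90,a),(*b,75,None),(*e,75,None)])
f=grab('top'); W=cloud(f); x,y,z=np.moveaxis(W,-1,0); h=f['img']; np.savez('t1.npz',img=h,W=W)
# strip unobstructed fit again using raised height vs case
m=(h.max(-1)<40)&(abs(z-.034)<.008)&(x>.59)&(x<.66)&(y>-.02)&(y<.12)
P=W[m]; print(np.polyfit(P[:,1],P[:,0],1), np.percentile(P[:,1],[1,99]),m.sum())
cv2.imwrite('pics/t1.png',cv2.resize(h[90:190,180:360],(800,444)))
```

```text
t 6.75 p [ 615.3 -147.2  156. ] ang 87.0 tilt 0.21 F [-0.1 -0.2 -3.4] gap 0.0253 ff 40.0
 yaw x1: , 0,0,0,0.003
 mv x2: [-1.6, 1.2, 33.0]
 mv x1: [-0.0, 0.1, 15.0]
 mv x6: [0.0, 40.0, 0.0]
[0.04816158 0.62556983] [-0.0192522   0.11855375] 269
```

View pics/t1.png

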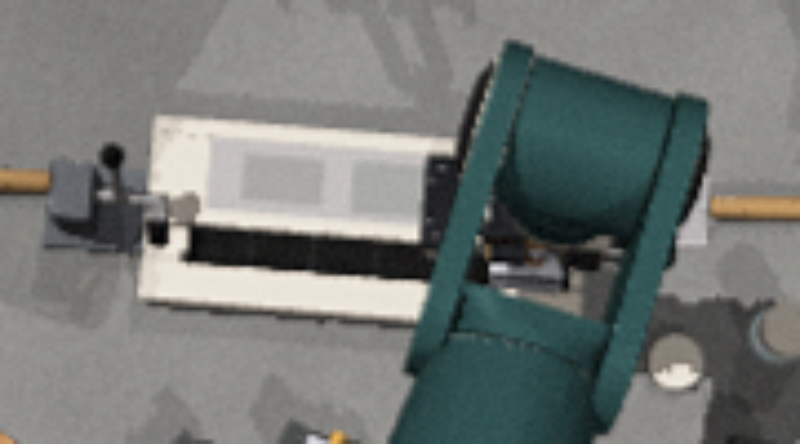

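The roller is above the strip's -y end, around (530,270), and the strip is visible from (190,240) to (480,270). I lower it.

{"name": "step_arm", "arguments": {
  "targets": [-2,1,33,0,-1,1,33,0,0,0,5,0,0,0,5,0,0,0,3,0,0,0,2,0,0,0,1,0,0,0,0,0],
  "squeeze": 60
}}

```text
clock: 7.6
tcp_pos: [0.6219, -0.1447, 0.0866]
orientation: [0.025, 1.0, -0.002, 0.005]
force: [-22.8, 1.9, 74.6]
finger_gap: 0.0256
finger_force: 60.0
```

{"name": "step_arm", "arguments": {
  "targets": [0,0,1,0,0,0,0,0,0,0,0,0]
}}

```text
clock: 7.9
tcp_pos: [0.6224, -0.145, 0.0861]
orientation: [0.025, 1.0, -0.002, 0.006]
force: [-20.1, 0.8, 76.8]
finger_gap: 0.0255
finger_force: 60.1
```

{"name": "step_arm", "arguments": {
  "targets": [0,0,-5,0,0,0,0,0]
}}

```text
clock: 8.1
tcp_pos: [0.6214, -0.1443, 0.0863]
orientation: [0.025, 1.0, -0.001, 0.004]
force: [-4.9, 0.2, 37.0]
finger_gap: 0.0253
finger_force: 60.0
```

Run:
```python
from h import *
plan([])
f=grab('side'); np.savez('s2.npz',img=f['img'],W=cloud(f)); cv2.imwrite('pics/s2.png',cv2.resize(f['img'][130:270,240:400],None,fx=4,fy=4,interpolation=2))
```

```text
t 8.1 p [ 621.4 -144.3   86.3] ang 87.2 tilt 0.51 F [-4.9  0.2 37. ] gap 0.0253 ff 60.0
```

View pics/s2.png

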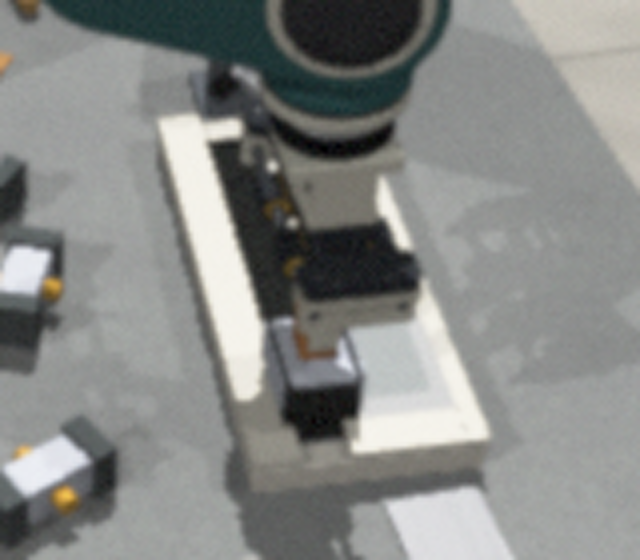

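The roller sits on the strip at (320,380). It was gripped about 10 mm high because the fingers were still closing when I lifted. Contact is rigid at TCP z of about 86, so this should be flush. Now I roll along the strip.

{"name": "step_arm", "arguments": {
  "targets": [0,12,0,0,0,12,0,0,0,12,0,0,0,12,0,0,0,12,0,0,0,12,0,0,0,12,0,0]
}}

```text
clock: 8.85
tcp_pos: [0.6259, -0.0602, 0.0863]
orientation: [0.025, 1.0, -0.001, 0.005]
force: [-2.6, -4.6, 36.1]
finger_gap: 0.0252
finger_force: 60.0
```

{"name": "step_arm", "arguments": {
  "targets": [0,12,0,0,0,12,0,0,0,12,0,0,0,12,0,0,0,12,0,0,0,12,0,0,0,0,0,0]
}}

```text
clock: 9.55
tcp_pos: [0.6297, 0.0132, 0.0862]
orientation: [0.024, 1.0, 0.0, 0.005]
force: [-0.9, 1.7, 35.5]
finger_gap: 0.0254
finger_force: 60.0
```

Run:
```python
from h import *
s=.052; a=90-np.degrees(s); yh=np.array([np.sin(s),np.cos(s)]); o=np.array([625,-25.]);e=o+120*yh
plan([(*e,86,a)],12)
print((env.get_obs()['tcp_pos'][:2]*1000-o)@yh)
```

```text
t 9.55 p [629.7  13.2  86.2] ang 87.2 tilt 0.57 F [-0.9  1.7 35.5] gap 0.0254 ff 60.0
 yaw x1: , 0,0,0,0.003
 mv x7: [0.4, 11.7, 0.0]
38.405037274800584
```

{"name": "step_arm", "arguments": {
  "targets": [0,12,0,0,0,12,0,0,0,12,0,0,0,12,0,0,0,12,0,0,0,12,0,0,0,10,0,0,0,0,0,0]
}}

```text
clock: 10.35
tcp_pos: [0.6337, 0.0954, 0.0861]
orientation: [0.024, 1.0, 0.001, 0.005]
force: [1.3, 1.0, 33.8]
finger_gap: 0.0252
finger_force: 60.0
```

{"name": "step_arm", "arguments": {
  "targets": [0,-12,0,0,0,-12,0,0,0,-12,0,0,0,-12,0,0,0,-12,0,0,0,-12,0,0,0,-12,0,0,0,-12,0,0,0,-12,0,0,0,-12,0,0]
}}

```text
clock: 11.35
tcp_pos: [0.6275, -0.0259, 0.0861]
orientation: [0.025, 1.0, 0.0, 0.005]
force: [-2.2, 3.8, 36.9]
finger_gap: 0.0256
finger_force: 60.0
```

{"name": "step_arm", "arguments": {
  "targets": [0,0,-20,0,0,0,-30,0,0,0,-30,0,0,0,0,0]
}}

```text
clock: 11.75
tcp_pos: [0.626, -0.0259, 0.1646]
orientation: [0.025, 1.0, -0.0, 0.003]
force: [0.3, 0.5, -2.5]
finger_gap: 0.0258
finger_force: 60.0
```

Run:
```python
from h import *
s=.052; yh=np.array([np.sin(s),np.cos(s)]); xh=np.array([yh[1],-yh[0]]); o=np.array([.625,-.025])
plan([(423,325,158,None)])
for n in('side','top'):
    f=grab(n); W=cloud(f); d=W[...,:2]-o; X=d@xh; Y=d@yh; z=W[...,2]
    print(n,'strip/rim z by link', [(round(float(np.nanmedian(z[(abs(X)<.011)&(abs(Y-c)<.02)&(f['img'].max(-1)<60)]))*1000,1), round(float(np.nanmedian(z[(abs(X+.035)<.01)&(abs(Y-c)<.02)]))*1000,1)) for c in np.arange(-.135,.14,.054)])
    cv2.imwrite(f'pics/{n}3.png',cv2.resize(f['img'][60:270,130:400],(800,622))[:600])
```

```text
t 11.75 p [626.  -25.9 164.6] ang 87.2 tilt 0.32 F [ 0.3  0.5 -2.5] gap 0.0258 ff 60.0
 mv x10: [22.0, 34.0, 0.5]
side strip/rim z by link [(29.4, 29.9), (450.9, 455.6), (273.6, 337.3), (30.0, 271.2), (29.1, 264.7), (29.8, 29.8)]
top strip/rim z by link [(30.4, 29.6), (290.5, 295.3), (31.7, 483.2), (33.2, 485.2), (290.2, 472.0), (28.1, 30.3)]
```

View pics/side3.png

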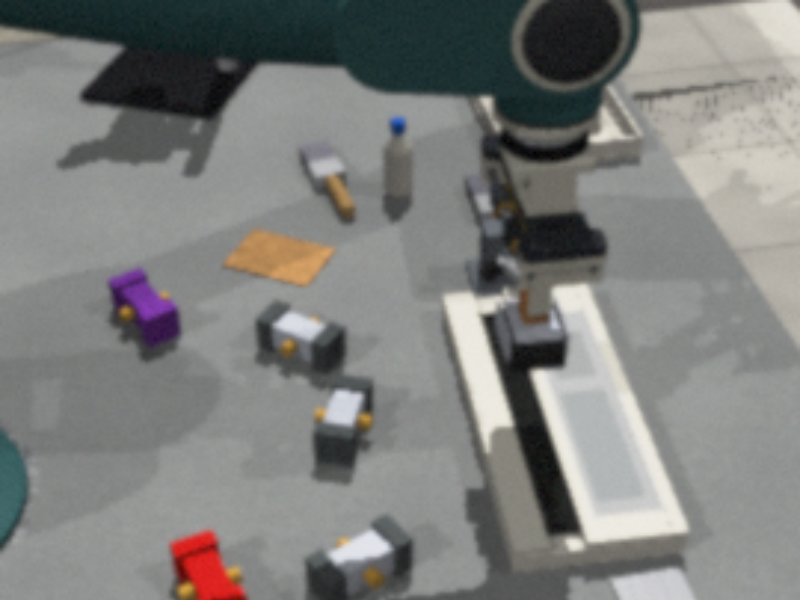

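The strip depth reads about 30 mm, level with the rim, so it is flush. The roller is still held at (535,325) and the mat is at (280,257). Next I return the roller to the mat.

{"name": "step_arm", "arguments": {
  "targets": [22,34,0,0,22,34,0,0,22,34,0,0,22,34,0,0,22,34,0,0,22,34,0,0,22,34,0,0,22,34,0,0,22,34,0,0,22,34,0,0,0,0,0,0,0,0,0,0]
}}

```text
clock: 13.05
tcp_pos: [0.4214, 0.3241, 0.1586]
orientation: [0.024, 1.0, -0.001, -0.001]
force: [0.5, -0.1, -3.7]
finger_gap: 0.0258
finger_force: 60.0
```

Run:
```python
from h import *
plan([(423,325,75,None),(423,325,60,None)])
```

```text
t 13.05 p [421.4 324.1 158.6] ang 87.2 tilt 0.15 F [ 0.5 -0.1 -3.7] gap 0.0258 ff 60.0
 mv x2: [-0.8, 0.6, 41.8]
 mv x1: [-0.1, -0.0, 15.0]
```

{"name": "step_arm", "arguments": {
  "targets": [-1,0,41,0,0,0,40,0,0,0,9,0,0,0,5,0,0,0,3,0,0,0,1,0,0,0,0,0,0,0,0,0]
}}

```text
clock: 13.85
tcp_pos: [0.424, 0.324, 0.0626]
orientation: [0.025, 1.0, 0.0, 0.001]
force: [1.2, -0.3, -3.1]
finger_gap: 0.0257
finger_force: 60.0
```

{"name": "step_arm", "arguments": {
  "targets": [0,0,1,0,0,0,1,0,0,0,1,0,0,0,0,0,0,0,0,0]
}}

```text
clock: 14.35
tcp_pos: [0.4239, 0.3242, 0.0598]
orientation: [0.025, 1.0, 0.001, 0.0]
force: [-3.5, -0.2, 7.9]
finger_gap: 0.0252
finger_force: 60.0
```

{"name": "step_arm", "arguments": {
  "targets": [0,0,-1,0,0,0,0,0,0,0,0,0,0,0,0,0,0,0,0,0,0,0,0,0,0,0,0,0,0,0,0,0,0,0,0,0,0,0,0,0],
  "grip": 1
}}

```text
clock: 15.35
tcp_pos: [0.4236, 0.3237, 0.0596]
orientation: [0.025, 1.0, -0.0, -0.0]
force: [-0.3, -0.3, -0.3]
finger_gap: 0.0929
finger_force: 0.0
```

{"name": "step_arm", "arguments": {
  "targets": [0,0,-40,0,0,0,-45,0,0,0,-45,0,0,0,0,0]
}}

```text
clock: 15.75
tcp_pos: [0.4252, 0.3248, 0.1962]
orientation: [0.025, 1.0, 0.003, 0.003]
force: [0.6, -0.0, -0.7]
finger_gap: 0.0933
finger_force: 0.0
```

```bash
cat >> h.py <<'E'
C0=[(424.5,150),(449,11),(431,-177.5),(434,-343)]
def posts(n,C=C0):
    f=grab(n); W=cloud(f); x,y,z=np.moveaxis(W,-1,0); r=[]
    for c in C:
        m=(np.hypot(x*1000-c[0],y*1000-c[1])<75)&(z>.03)&(z<.055)
        k,lab,st,_=cv2.connectedComponentsWithStats(m.astype(np.uint8))
        if k<2: r.append(None); continue
        p=W[lab==1+st[1:,4].argmax()][:,:2]*1000
        (cx,cy),(w,h),a=cv2.minAreaRect(p.astype(np.float32)); r.append((round(cx),round(cy),round(w),round(h),'long',round((a if w>h else a+90)%180,1)))
    return f,W,r
E
python3 - <<'E'
from h import *
for n in('top','side'):
    f,W,r=posts(n); print(n,r)
    x,y,z=np.moveaxis(W,-1,0); hs=cv2.cvtColor(f['img'],cv2.COLOR_BGR2HSV)
    near=(np.hypot(x-.423,y-.325)<.1)
    for nm,m in(('grip',near&(z>.062)&(z<.085)),('mat',near&(z<.012)&(hs[...,1]>90)&(hs[...,0]<25))):
        print(n,nm,m.sum(), cv2.minAreaRect((W[m][:,:2]*1000).astype(np.float32)) if m.sum()>3 else '')
    if n=='side': cv2.imwrite('pics/s4.png',cv2.resize(f['img'][60:270,100:370],(800,622))[:600])
plan([(424.5,150,150,46.7)])
E
```

```text
top [(423, 150, 46, 88, 'long', 137.1), (447, 15, 90, 43, 'long', 67.2), (432, -176, 90, 41, 'long', 24.6), (435, -341, 42, 90, 'long', 167.9)]
top grip 2 
top mat 121 ((406.9191589355469, 317.31689453125), (59.30984878540039, 128.68309020996094), 24.539926528930664)
side [(423, 148, 44, 96, 'long', 136.2), (447, 10, 94, 40, 'long', 67.3), (430, -180, 92, 42, 'long', 25.1), (433, -344, 44, 90, 'long', 167.9)]
side grip 59 ((420.6204833984375, 320.8565979003906), (34.04582214355469, 25.51839828491211), 87.19509887695312)
side mat 213 ((421.8076171875, 322.7938232421875), (82.40704345703125, 108.94422149658203), 57.88794708251953)
t 15.85 p [423.9 323.9 190.4] ang 87.1 tilt 0.11 F [-0.8 -0.6 -0.8] gap 0.0929 ff 0.0
 yaw x6: , 0,0,0,0.117, 0,0,0,0.117, 0,0,0,0.117, 0,0,0,0.117, 0,0,0,0.117, 0,0,0,0.117
 mv x4: [-29.8, -31.7, 10.1]
```

View pics/s4.png

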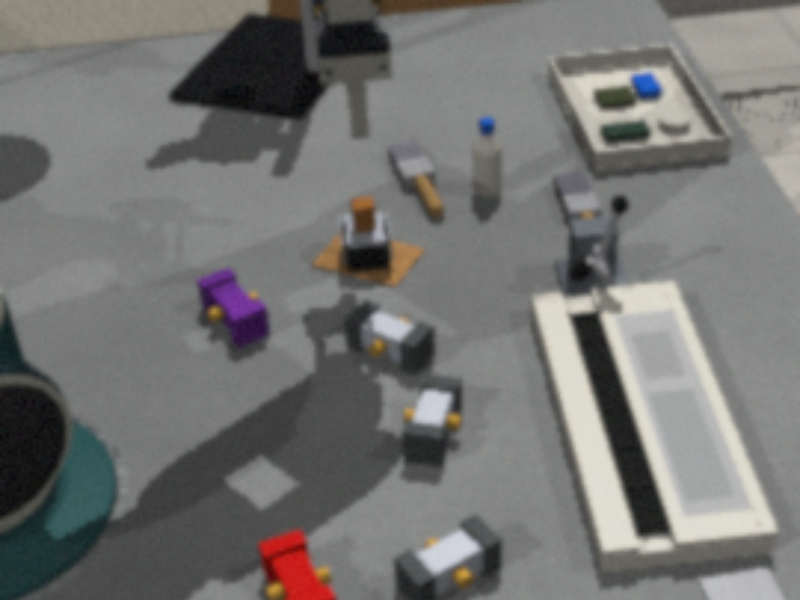

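The roller stands at (365,240) on the mat, and top and side agree within a few mm. All four posts are unmoved. Post 0 is next.

{"name": "step_arm", "arguments": {
  "targets": [0,0,0,0.117,0,0,0,0.117,0,0,0,0.117,0,0,0,0.117,0,0,0,0.117,0,0,0,0.117,-30,-31.5,15,0,-30,-31.5,15,0,-30,-31.5,15,0,-30,-31.5,15,0,0,0,0,0,0,0,0,0]
}}

```text
clock: 17.05
tcp_pos: [0.4247, 0.149, 0.1284]
orientation: [0.369, 0.93, -0.0, -0.001]
force: [-0.7, -0.5, 0.8]
finger_gap: 0.0927
finger_force: 0.0
```

Run:
```python
from h import *
plan([(424,149.5,50,46.7),(424,149.5,5,None)],40)
```

```text
t 17.05 p [424.7 149.  128.4] ang 46.7 tilt 0.1 F [-0.7 -0.5  0.8] gap 0.0927 ff 0.0
 yaw x1: , 0,0,0,0.001
 mv x2: [0.4, 0.0, 39.2]
 mv x2: [-0.0, 0.0, 22.5]
```

{"name": "step_arm", "arguments": {
  "targets": [0,0,39,0,0,0,39,0,0,0,22,0,0,0,15,0,0,0,7,0,0,0,0,0,0,0,0,0]
}}

```text
clock: 17.75
tcp_pos: [0.4257, 0.1501, 0.0087]
orientation: [0.367, 0.93, 0.0, 0.0]
force: [0.1, -0.1, -0.4]
finger_gap: 0.0929
finger_force: 0.0
```

{"name": "step_arm", "arguments": {
  "targets": [0,0,0,0,0,0,0,0,0,0,0,0,0,0,0,0,0,0,0,0,0,0,0,0,0,0,0,0,0,0,0,0,0,0,0,0,0,0,0,0],
  "grip": -1,
  "squeeze": 40
}}

```text
clock: 18.75
tcp_pos: [0.4251, 0.1497, 0.0077]
orientation: [0.368, 0.93, 0.0, 0.0]
force: [0.0, -1.4, 2.7]
finger_gap: 0.0557
finger_force: 40.0
```

{"name": "step_arm", "arguments": {
  "targets": [0,0,-15,0,0,0,-25,0,0,0,-30,0,0,0,-30,0,0,0,-30,0,0,0,0,0]
}}

```text
clock: 19.35
tcp_pos: [0.4264, 0.1501, 0.1412]
orientation: [0.368, 0.93, 0.001, 0.002]
force: [1.2, -0.6, -3.0]
finger_gap: 0.0556
finger_force: 40.0
```

```bash
cat >> h.py <<'E'
S=.052
def sp(Y): return 625+S*Y, -25+Y*1.0
E
python3 - <<'E'
from h import *
plan([(*sp(120),130,-3),(*sp(120),64,None)])
E
```

```text
t 19.35 p [426.4 150.1 141.2] ang 46.9 tilt 0.29 F [ 1.2 -0.6 -3. ] gap 0.0556 ff 40.0
 yaw x7: , 0,0,0,0.124, 0,0,0,0.124, 0,0,0,0.124, 0,0,0,0.124, 0,0,0,0.124, 0,0,0,0.124, 0,0,0,0.124
 mv x5: [-9.0, 41.5, 2.4]
 mv x2: [0.1, -0.3, 33.0]
```

{"name": "step_arm", "arguments": {
  "targets": [0,0,0,0.124,0,0,0,0.124,0,0,0,0.124,0,0,0,0.124,0,0,0,0.124,0,0,0,0.124,0,0,0,0.124,-7.5,34.5,1,0,-7.5,34.5,1,0,-7.5,34.5,1,0,-7.5,34.5,1,0,-7.5,34.5,1,0,-7.5,34.5,1,0,0,0,0,0]
}}

```text
clock: 20.75
tcp_pos: [0.6315, 0.0931, 0.1283]
orientation: [0.725, 0.689, -0.001, -0.001]
force: [-1.3, -0.3, -3.4]
finger_gap: 0.0557
finger_force: 40.0
```

{"name": "step_arm", "arguments": {
  "targets": [0,0,0,0,0,0,0,0,0,0,0,0,0,0,0,0,0,0,0,0,0,0,0,0,0,0,0,0,0,0,0,0,0,0,0,0,0,0,0,0,0,0,0,0,0,0,0,0,0,0,0,0,0,0,0,0,0,0,0,0,0,0,0,0]
}}

```text
clock: 22.35
tcp_pos: [0.6296, 0.0944, 0.1316]
orientation: [0.725, 0.689, -0.0, -0.0]
force: [0.1, 0.5, -2.8]
finger_gap: 0.0553
finger_force: 40.0
```

Run:
```python
from h import *
plan([(*sp(120),75,-3),(*sp(120),63,None)])
f=grab('side'); cv2.imwrite('pics/s5.png',cv2.resize(f['img'][80:240,230:430],(750,600)))
```

```text
t 22.35 p [629.6  94.4 131.6] ang -2.9 tilt 0.0 F [ 0.1  0.5 -2.8] gap 0.0553 ff 40.0
 yaw x1: , 0,0,0,0.002
 mv x2: [0.3, 0.8, 28.3]
 mv x1: [0.0, 0.0, 12.0]
```

View pics/s5.png

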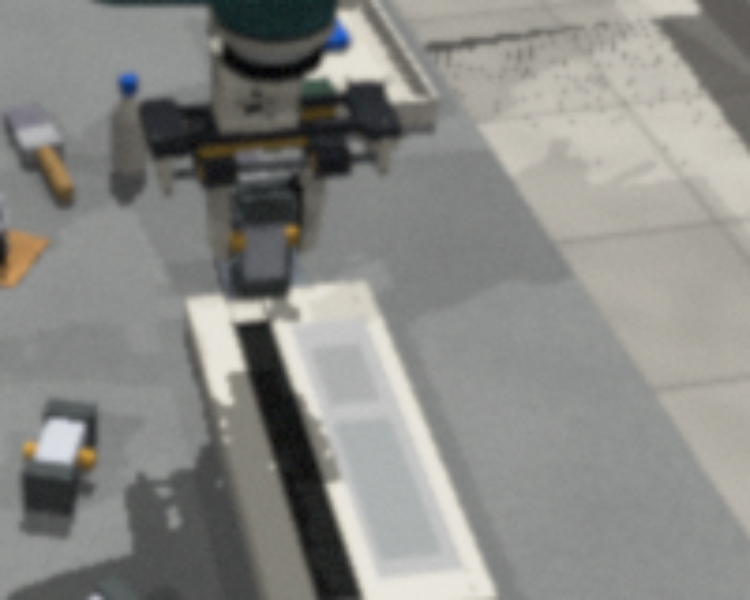

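The post hangs vertically at (265,235), so its heavy end is down. I lower it.

{"name": "step_arm", "arguments": {
  "targets": [0,1,28,0,0,0,28,0,0,0,6,0,0,0,3,0,0,0,2,0,0,0,0,0,0,0,0,0,0,0,0,0]
}}

```text
clock: 23.2
tcp_pos: [0.6309, 0.0944, 0.0654]
orientation: [0.725, 0.689, 0.0, 0.0]
force: [0.6, 0.7, -3.8]
finger_gap: 0.0556
finger_force: 40.0
```

{"name": "step_arm", "arguments": {
  "targets": [0,0,1,0,0,0,1,0,0,0,0.5,0,0,0,0,0,0,0,0,0]
}}

```text
clock: 23.7
tcp_pos: [0.6307, 0.0943, 0.0627]
orientation: [0.725, 0.689, 0.0, 0.0]
force: [-3.8, -1.1, 6.1]
finger_gap: 0.0557
finger_force: 40.0
```

{"name": "step_arm", "arguments": {
  "targets": [0,0,-0.5,0,0,0,0,0,0,0,0,0,0,0,0,0,0,0,0,0,0,0,0,0,0,0,0,0,0,0,0,0],
  "grip": 1
}}

```text
clock: 24.5
tcp_pos: [0.6306, 0.0944, 0.0627]
orientation: [0.725, 0.689, 0.0, 0.0]
force: [-0.7, 0.0, 0.7]
finger_gap: 0.0929
finger_force: 0.0
```

{"name": "step_arm", "arguments": {
  "targets": [0,0,-15,0,0,0,-30,0,0,0,-40,0,0,0,-30,0,0,0,0,0]
}}

```text
clock: 25.0
tcp_pos: [0.6321, 0.0946, 0.1841]
orientation: [0.725, 0.689, 0.003, 0.002]
force: [-0.4, -0.3, -0.3]
finger_gap: 0.0928
finger_force: 0.0
```

```bash
cat >> h.py <<'E'
def stand():
    yh=np.array([S,1]); yh/=np.hypot(*yh); xh=np.array([yh[1],-yh[0]])
    for n in('side','top'):
        f=grab(n); W=cloud(f); d=W[...,:2]*1000-[625,-25]; X=d@xh; Y=d@yh; z=W[...,2]
        m=(z>.108)&(z<.13)&(abs(X)<45)&(abs(Y)<170); k,lab,st,_=cv2.connectedComponentsWithStats(m.astype(np.uint8))
        print(n,'standing tops:',[(round(np.median(X[lab==i])),round(np.median(Y[lab==i])),round(float(np.median(z[lab==i]))*1000),int(st[i,4])) for i in range(1,k) if st[i,4]>8])
E
python3 - <<'E'
from h import *
stand()
for n in('top','side'):
    f,W,r=posts(n); print(n,r)
plan([(448,12,130,-22)])
E
```

```text
side standing tops: [(-3, 112, 119, 154)]
top standing tops: []
top [None, (438, -8, 42, 39, 'long', 75.6), (432, -176, 90, 41, 'long', 25.9), (435, -341, 40, 91, 'long', 167.3)]
side [None, (448, 10, 96, 40, 'long', 67.0), (430, -179, 93, 45, 'long', 25.1), (433, -345, 44, 90, 'long', 166.6)]
t 25.2 p [630.2  94.4 176.9] ang -2.9 tilt 0.07 F [-0.6  0.2 -0.5] gap 0.0934 ff 0.0
 yaw x3: , 0,0,0,0.111, 0,0,0,0.111, 0,0,0,0.111
 mv x5: [-28.9, -27.6, 9.4]
```

{"name": "step_arm", "arguments": {
  "targets": [0,0,0,0.111,0,0,0,0.111,0,0,0,0.111,-29,-27.5,0,0,-29,-27.5,0,0,-29,-27.5,0,0,-29,-27.5,15,0,-29,-27.5,30,0,0,0,0,0,0,0,0,0]
}}

```text
clock: 26.2
tcp_pos: [0.4482, 0.0111, 0.1319]
orientation: [0.829, 0.559, -0.0, -0.0]
force: [0.6, 0.5, 0.2]
finger_gap: 0.0931
finger_force: 0.0
```

Run:
```python
from h import *
plan([(448,11.5,50,-22),(448,11.5,6,None)],40)
```

```text
t 26.2 p [448.2  11.1 131.9] ang -22.0 tilt 0.06 F [0.6 0.5 0.2] gap 0.0931 ff 0.0
 yaw x1: , 0,0,0,0
 mv x3: [0.1, -0.1, 27.3]
 mv x2: [0.0, 0.1, 22.0]
```

{"name": "step_arm", "arguments": {
  "targets": [0,0,39,0,0,0,39,0,0,0,25,0,0,0,15,0,0,0,8,0,0,0,0,0,0,0,0,0]
}}

```text
clock: 26.9
tcp_pos: [0.4497, 0.0114, 0.0076]
orientation: [0.829, 0.56, 0.0, 0.0]
force: [-0.0, -0.9, -0.9]
finger_gap: 0.0931
finger_force: 0.0
```

{"name": "step_arm", "arguments": {
  "targets": [0,0,0,0,0,0,0,0,0,0,0,0,0,0,0,0,0,0,0,0,0,0,0,0,0,0,0,0,0,0,0,0,0,0,0,0,0,0,0,0],
  "grip": -1
}}

```text
clock: 27.9
tcp_pos: [0.4489, 0.0113, 0.0067]
orientation: [0.829, 0.56, 0.0, 0.0]
force: [-0.9, -0.6, 2.9]
finger_gap: 0.0558
finger_force: 40.0
```

{"name": "step_arm", "arguments": {
  "targets": [0,0,-15,0,0,0,-25,0,0,0,-35,0,0,0,-40,0,0,0,-40,0,0,0,0,0,0,0,0,0]
}}

```text
clock: 28.6
tcp_pos: [0.4488, 0.0112, 0.1613]
orientation: [0.829, 0.56, 0.0, 0.0]
force: [-0.4, 0.1, -5.9]
finger_gap: 0.0554
finger_force: 40.0
```

Run:
```python
from h import *
plan([(*sp(40),160,-3),(*sp(40),63,None)],35)
```

```text
t 28.6 p [448.8  11.2 161.3] ang -21.9 tilt 0.02 F [-0.4  0.1 -5.9] gap 0.0554 ff 40.0
 yaw x3: , 0,0,0,-0.11, 0,0,0,-0.11, 0,0,0,-0.11
 mv x6: [2.2, 29.6, 0.2]
 mv x3: [0.0, 0.1, 32.4]
```

{"name": "step_arm", "arguments": {
  "targets": [0,0,0,-0.11,0,0,0,-0.11,0,0,0,-0.11,2.2,29.5,0,0,2.2,29.5,0,0,2.2,29.5,0,0,2.2,29.5,0,0,2.2,29.5,0,0,2.2,29.5,0,0,0,0,0,0,0,0,0,0,0,0,0,0,0,0,0,0,0,0,0,0,0,0,0,0,0,0,0,0,0,0,0,0,0,0,0,0]
}}

```text
clock: 30.4
tcp_pos: [0.6263, 0.0151, 0.1617]
orientation: [0.726, 0.688, 0.0, 0.0]
force: [0.0, 0.0, -4.2]
finger_gap: 0.0555
finger_force: 40.0
```

{"name": "step_arm", "arguments": {
  "targets": [0,0,0,0,0,0,0,0,0,0,0,0,0,0,0,0,0,0,0,0,0,0,0,0,0,0,0,0,0,0,0,0,0,0,0,0,0,0,0,0]
}}

```text
clock: 31.4
tcp_pos: [0.6263, 0.0151, 0.1617]
orientation: [0.726, 0.688, -0.0, -0.0]
force: [-0.8, 0.6, -3.5]
finger_gap: 0.0554
finger_force: 40.0
```

Run:
```python
from h import *
plan([(*sp(40),75,-3),(*sp(40),63,None)])
f=grab('side'); cv2.imwrite('pics/s6.png',cv2.resize(f['img'][80:240,230:430],(750,600)))
```

```text
t 31.4 p [626.3  15.1 161.7] ang -3.0 tilt 0.0 F [-0.8  0.6 -3.5] gap 0.0554 ff 40.0
 yaw x1: , 0,0,0,-0.001
 mv x2: [-0.0, 0.4, 43.3]
 mv x1: [-0.1, -0.0, 12.1]
```

View pics/s6.png

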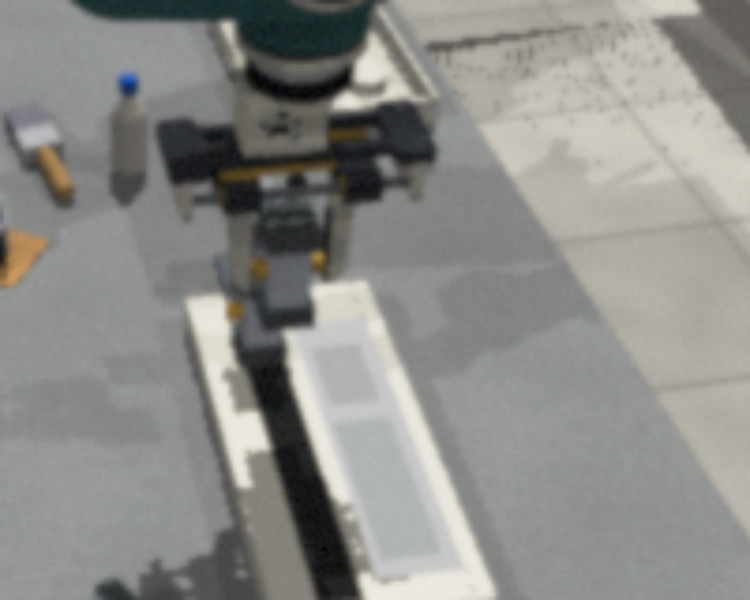

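Post 1 hangs upright at (290,265), with post 0 standing at (260,330). I lower post 1.

{"name": "step_arm", "arguments": {
  "targets": [0,0,43,0,0,0,40,0,0,0,9,0,0,0,4,0,0,0,3,0,0,0,1,0,0,0,0,0,0,0,0,0,0,0,0,0]
}}

```text
clock: 32.35
tcp_pos: [0.6265, 0.0151, 0.0623]
orientation: [0.726, 0.688, 0.0, 0.0]
force: [-0.6, 0.4, -2.8]
finger_gap: 0.0552
finger_force: 40.0
```

{"name": "step_arm", "arguments": {
  "targets": [0,0,1,0,0,0,0.5,0,0,0,0,0,0,0,0,0]
}}

```text
clock: 32.75
tcp_pos: [0.6267, 0.0152, 0.0617]
orientation: [0.726, 0.688, 0.0, 0.0]
force: [-4.8, 0.8, 10.3]
finger_gap: 0.0558
finger_force: 40.0
```

{"name": "step_arm", "arguments": {
  "targets": [0,0,0,0,0,0,0,0,0,0,0,0,0,0,0,0,0,0,0,0,0,0,0,0,0,0,0,0,0,0,0,0],
  "grip": 1
}}

```text
clock: 33.55
tcp_pos: [0.6263, 0.0151, 0.0601]
orientation: [0.726, 0.688, -0.0, -0.0]
force: [-0.2, 0.3, 0.3]
finger_gap: 0.0927
finger_force: 0.0
```

{"name": "step_arm", "arguments": {
  "targets": [0,0,-15,0,0,0,-30,0,0,0,-40,0,0,0,-30,0,0,0,0,0]
}}

```text
clock: 34.05
tcp_pos: [0.6279, 0.0151, 0.1815]
orientation: [0.726, 0.688, 0.003, 0.003]
force: [0.5, 0.7, 0.1]
finger_gap: 0.0931
finger_force: 0.0
```

Run:
```python
from h import *
stand()
for n in('top','side'):
    f,W,r=posts(n); print(n,r)
plan([(431,-177.5,130,115.5)])
```

```text
side standing tops: [(-4, 110, 119, 157), (-3, 34, 119, 173)]
top standing tops: [(-5, 140, 119, 14), (-6, 103, 119, 14)]
top [None, None, (432, -176, 90, 41, 'long', 25.5), (434, -340, 41, 90, 'long', 167.9)]
side [None, None, (431, -179, 93, 43, 'long', 26.5), (433, -345, 42, 90, 'long', 166.9)]
t 34.25 p [625.9  15.1 174.4] ang -3.0 tilt 0.07 F [ 0.6  0.3 -0.5] gap 0.0932 ff 0.0
 yaw x8: , 0,0,0,0.134, 0,0,0,0.134, 0,0,0,0.134, 0,0,0,0.134, 0,0,0,0.134, 0,0,0,0.134, 0,0,0,0.134, 0,0,0,0.134
 mv x7: [-37.0, 12.8, 6.4]
```

{"name": "step_arm", "arguments": {
  "targets": [0,0,0,0.134,0,0,0,0.134,0,0,0,0.134,0,0,0,0.134,0,0,0,0.134,0,0,0,0.134,0,0,0,0.134,0,0,0,0.134,-37,12.8,0,0,-37,12.8,0,0,-37,12.8,0,0,-37,12.8,0,0,-37,12.8,10,0,-37,12.8,20,0,-37,12.8,20,0,0,0,0,0,0,0,0,0]
}}

```text
clock: 35.95
tcp_pos: [0.4306, -0.1776, 0.1244]
orientation: [0.975, 0.22, -0.0, -0.0]
force: [0.3, -0.4, 1.2]
finger_gap: 0.0931
finger_force: 0.0
```

Run:
```python
from h import *
plan([(431.3,-177.5,50,115.8),(431.3,-177.5,6,None)],40)
```

```text
t 35.95 p [ 430.6 -177.6  124.4] ang -64.6 tilt 0.08 F [ 0.3 -0.4  1.2] gap 0.0931 ff 0.0
 yaw x1: , 0,0,0,-0.006
 mv x2: [0.3, 0.1, 37.2]
 mv x2: [0.1, 0.1, 22.0]
```

{"name": "step_arm", "arguments": {
  "targets": [0,0,37,0,0,0,36,0,0,0,22,0,0,0,15,0,0,0,8,0,0,0,0,0,0,0,0,0]
}}

```text
clock: 36.65
tcp_pos: [0.4319, -0.1775, 0.0082]
orientation: [0.975, 0.221, 0.0, 0.0]
force: [0.5, 0.3, 0.5]
finger_gap: 0.0927
finger_force: 0.0
```

{"name": "step_arm", "arguments": {
  "targets": [0,0,0,0,0,0,0,0,0,0,0,0,0,0,0,0,0,0,0,0,0,0,0,0,0,0,0,0,0,0,0,0,0,0,0,0,0,0,0,0],
  "grip": -1
}}

```text
clock: 37.65
tcp_pos: [0.4313, -0.1775, 0.0073]
orientation: [0.975, 0.221, 0.0, 0.0]
force: [0.2, -2.0, 2.4]
finger_gap: 0.0555
finger_force: 40.0
```

{"name": "step_arm", "arguments": {
  "targets": [0,0,-15,0,0,0,-25,0,0,0,-35,0,0,0,-40,0,0,0,-40,0,0,0,0,0,0,0,0,0]
}}

```text
clock: 38.35
tcp_pos: [0.4314, -0.1773, 0.163]
orientation: [0.975, 0.221, 0.001, 0.0]
force: [-0.3, 0.9, -5.8]
finger_gap: 0.0553
finger_force: 40.0
```

Run:
```python
from h import *
plan([(*sp(-40),160,-3),(*sp(-40),63,None)],35)
```

```text
t 38.35 p [ 431.4 -177.3  163. ] ang -64.5 tilt 0.08 F [-0.3  0.9 -5.8] gap 0.0553 ff 40.0
 yaw x8: , 0,0,0,-0.134, 0,0,0,-0.134, 0,0,0,-0.134, 0,0,0,-0.134, 0,0,0,-0.134, 0,0,0,-0.134, 0,0,0,-0.134, 0,0,0,-0.134
 mv x7: [17.5, 26.5, 0.5]
 mv x3: [-0.1, -0.1, 32.2]
```

Pin is 12.7 above the TCP, so the placing height is TCP 62.3.

{"name": "step_arm", "arguments": {
  "targets": [0,0,0,-0.134,0,0,0,-0.134,0,0,0,-0.134,0,0,0,-0.134,0,0,0,-0.134,0,0,0,-0.134,0,0,0,-0.134,0,0,0,-0.134,17.5,26.5,0,0,17.5,26.5,0,0,17.5,26.5,0,0,17.5,26.5,0,0,17.5,26.5,0,0,17.5,26.5,0,0,17.5,26.5,0,0,0,0,0,0,0,0,0,0,0,0,0,0,0,0,0,0]
}}

```text
clock: 40.25
tcp_pos: [0.6222, -0.0655, 0.1619]
orientation: [0.726, 0.688, -0.0, -0.0]
force: [-0.6, -0.4, -3.7]
finger_gap: 0.0557
finger_force: 40.0
```

{"name": "step_arm", "arguments": {
  "targets": [0,0,0,0,0,0,0,0,0,0,0,0,0,0,0,0,0,0,0,0,0,0,0,0,0,0,0,0,0,0,0,0,0,0,0,0,0,0,0,0,0,0,0,0,0,0,0,0,0,0,0,0,0,0,0,0,0,0,0,0]
}}

```text
clock: 41.75
tcp_pos: [0.623, -0.0649, 0.1622]
orientation: [0.726, 0.688, 0.0, -0.0]
force: [-0.3, 0.3, -3.0]
finger_gap: 0.0554
finger_force: 40.0
```

Run:
```python
from h import *
plan([(*sp(-40),75,-3),(*sp(-40),63,None)])
f=grab('side'); cv2.imwrite('pics/s7.png',cv2.resize(f['img'][80:260,230:430],(667,600)))
```

```text
t 41.75 p [623.  -64.9 162.2] ang -3.0 tilt 0.0 F [-0.3  0.3 -3. ] gap 0.0554 ff 40.0
 yaw x1: , 0,0,0,-0.001
 mv x2: [-0.0, -0.0, 43.6]
 mv x1: [-0.1, -0.1, 12.0]
```

View pics/s7.png

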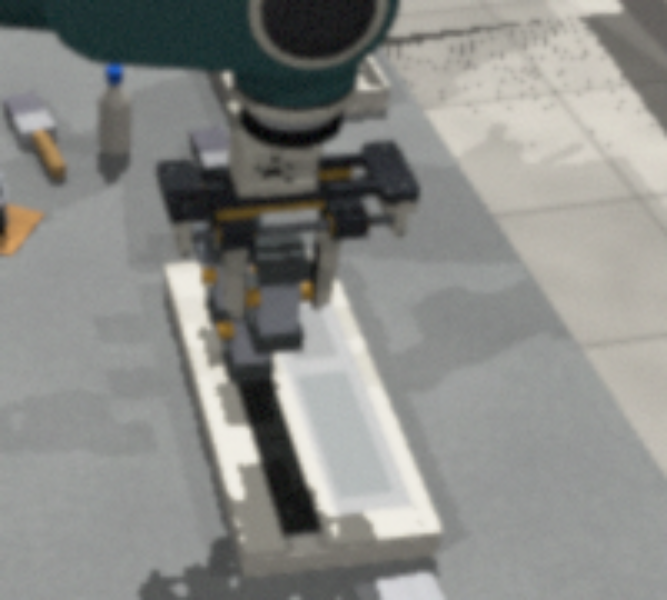

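Post 2 hangs upright at (275,295), and posts 0 and 1 stand behind it. I lower it.

{"name": "step_arm", "arguments": {
  "targets": [0,0,43,0,0,0,40,0,0,0,9,0,0,0,4,0,0,0,3,0,0,0,1,0,0,0,0,0,0,0,0,0,0,0,0,0]
}}

```text
clock: 42.7
tcp_pos: [0.6232, -0.0649, 0.0627]
orientation: [0.726, 0.688, 0.0, 0.0]
force: [-0.1, 0.2, -3.8]
finger_gap: 0.0557
finger_force: 40.0
```

{"name": "step_arm", "arguments": {
  "targets": [0,0,0.5,0,0,0,0,0,0,0,0,0]
}}

```text
clock: 43.0
tcp_pos: [0.6232, -0.065, 0.0622]
orientation: [0.726, 0.688, 0.0, 0.0]
force: [-2.4, -0.6, 4.1]
finger_gap: 0.0557
finger_force: 40.0
```

{"name": "step_arm", "arguments": {
  "targets": [0,0,0,0,0,0,0,0,0,0,0,0,0,0,0,0,0,0,0,0,0,0,0,0,0,0,0,0,0,0,0,0],
  "grip": 1
}}

```text
clock: 43.8
tcp_pos: [0.623, -0.0649, 0.0616]
orientation: [0.726, 0.688, -0.0, -0.0]
force: [-0.6, -0.4, -0.0]
finger_gap: 0.0933
finger_force: 0.0
```

{"name": "step_arm", "arguments": {
  "targets": [0,0,-15,0,0,0,-30,0,0,0,-40,0,0,0,-30,0,0,0,0,0]
}}

```text
clock: 44.3
tcp_pos: [0.6245, -0.0651, 0.183]
orientation: [0.726, 0.688, 0.002, 0.003]
force: [-0.3, 0.0, 0.3]
finger_gap: 0.0931
finger_force: 0.0
```

Run:
```python
from h import *
stand()
for n in('top','side'):
    f,W,r=posts(n); print(n,r[3:])
plan([(433.5,-343,130,77.3)])
```

```text
side standing tops: [(5, 106, 119, 97), (-4, 32, 119, 176), (-3, -48, 119, 195)]
top standing tops: [(-2, 122, 120, 126), (-1, 54, 120, 54)]
top [(435, -341, 42, 91, 'long', 166.4)]
side [(433, -345, 46, 90, 'long', 168.9)]
t 44.5 p [622.6 -64.9 175.9] ang -3.0 tilt 0.07 F [-0.5  0.4 -0.3] gap 0.0931 ff 0.0
 yaw x11: , 0,0,0,-0.127, 0,0,0,-0.127, 0,0,0,-0.127, 0,0,0,-0.127, 0,0,0,-0.127, 0,0,0,-0.127, 0,0,0,-0.127, 0,0,0,-0.127, 0,0,0,-0.127, 0,0,0,-0.127, 0,0,0,-0.127
 mv x8: [15.2, -39.2, 5.8]
```

{"name": "step_arm", "arguments": {
  "targets": [0,0,0,-0.127,0,0,0,-0.127,0,0,0,-0.127,0,0,0,-0.127,0,0,0,-0.127,0,0,0,-0.127,0,0,0,-0.127,0,0,0,-0.127,0,0,0,-0.127,0,0,0,-0.127,0,0,0,-0.127]
}}

```text
clock: 45.6
tcp_pos: [0.6225, -0.0649, 0.1753]
orientation: [0.111, 0.994, 0.0, -0.001]
force: [0.3, 0.3, 0.1]
finger_gap: 0.0932
finger_force: 0.0
```

{"name": "step_arm", "arguments": {
  "targets": [15.2,-39.2,0,0,15.2,-39.2,0,0,15.2,-39.2,0,0,15.2,-39.2,0,0,15.2,-39.2,0,0,15.2,-39.2,10,0,15.2,-39.2,20,0,15.2,-39.2,20,0,0,0,0,0,0,0,0,0]
}}

```text
clock: 46.6
tcp_pos: [0.4331, -0.3433, 0.1254]
orientation: [0.114, 0.993, 0.001, -0.001]
force: [0.0, 1.4, 1.4]
finger_gap: 0.0929
finger_force: 0.0
```

Run:
```python
from h import *
plan([(433.5,-343,50,77.4),(433.5,-343,6,None)],40)
```

```text
t 46.6 p [ 433.1 -343.3  125.4] ang 76.9 tilt 0.13 F [0.  1.4 1.4] gap 0.0929 ff 0.0
 yaw x1: , 0,0,0,-0.009
 mv x2: [-0.2, 0.1, 37.7]
 mv x2: [-0.1, 0.0, 22.0]
```

{"name": "step_arm", "arguments": {
  "targets": [0,0,37,0,0,0,37,0,0,0,22,0,0,0,15,0,0,0,8,0,0,0,0,0,0,0,0,0]
}}

```text
clock: 47.3
tcp_pos: [0.4346, -0.3434, 0.0088]
orientation: [0.113, 0.994, -0.0, 0.001]
force: [-0.9, 0.3, 0.3]
finger_gap: 0.0928
finger_force: 0.0
```

{"name": "step_arm", "arguments": {
  "targets": [0,0,0,0,0,0,0,0,0,0,0,0,0,0,0,0,0,0,0,0,0,0,0,0,0,0,0,0,0,0,0,0,0,0,0,0,0,0,0,0],
  "grip": -1
}}

```text
clock: 48.3
tcp_pos: [0.434, -0.3432, 0.0077]
orientation: [0.113, 0.994, -0.0, -0.0]
force: [-1.0, 0.1, 2.0]
finger_gap: 0.0557
finger_force: 40.0
```

{"name": "step_arm", "arguments": {
  "targets": [0,0,-15,0,0,0,-25,0,0,0,-35,0,0,0,-40,0,0,0,-40,0,0,0,0,0,0,0,0,0]
}}

```text
clock: 49.0
tcp_pos: [0.4341, -0.3432, 0.1636]
orientation: [0.113, 0.994, -0.0, 0.001]
force: [0.2, 0.9, -5.3]
finger_gap: 0.0557
finger_force: 40.0
```

Run:
```python
from h import *
plan([(*sp(-120),160,-3),(*sp(-120),63,None)],35)
```

```text
t 49.0 p [ 434.1 -343.2  163.6] ang 77.0 tilt 0.09 F [ 0.2  0.9 -5.3] gap 0.0557 ff 40.0
 yaw x10: , 0,0,0,0.14, 0,0,0,0.14, 0,0,0,0.14, 0,0,0,0.14, 0,0,0,0.14, 0,0,0,0.14, 0,0,0,0.14, 0,0,0,0.14, 0,0,0,0.14, 0,0,0,0.14
 mv x8: [26.0, 21.7, 0.5]
 mv x3: [0.1, -0.2, 32.2]
```

{"name": "step_arm", "arguments": {
  "targets": [0,0,0,0.14,0,0,0,0.14,0,0,0,0.14,0,0,0,0.14,0,0,0,0.14,0,0,0,0.14,0,0,0,0.14,0,0,0,0.14,0,0,0,0.14,0,0,0,0.14,26,21.7,0,0,26,21.7,0,0,26,21.7,0,0,26,21.7,0,0,26,21.7,0,0,26,21.7,0,0,26,21.7,0,0,26,21.7,0,0,0,0,0,0,0,0,0,0]
}}

```text
clock: 51.0
tcp_pos: [0.6185, -0.1445, 0.1607]
orientation: [0.726, 0.687, -0.001, -0.001]
force: [-0.4, 0.3, -3.9]
finger_gap: 0.0554
finger_force: 40.0
```

{"name": "step_arm", "arguments": {
  "targets": [0,0,0,0,0,0,0,0,0,0,0,0,0,0,0,0,0,0,0,0,0,0,0,0,0,0,0,0,0,0,0,0,0,0,0,0,0,0,0,0,0,0,0,0,0,0,0,0,0,0,0,0,0,0,0,0,0,0,0,0,0,0,0,0,0,0,0,0,0,0,0,0]
}}

```text
clock: 52.8
tcp_pos: [0.619, -0.1452, 0.1626]
orientation: [0.727, 0.687, -0.0, -0.0]
force: [-0.1, 0.6, -3.4]
finger_gap: 0.0553
finger_force: 40.0
```

Run:
```python
from h import *
plan([(*sp(-120),75,-3),(*sp(-120),63,None)])
f=grab('side'); cv2.imwrite('pics/s8.png',cv2.resize(f['img'][80:260,230:430],(667,600)))
```

```text
t 52.8 p [ 619.  -145.2  162.6] ang -3.2 tilt 0.0 F [-0.1  0.6 -3.4] gap 0.0553 ff 40.0
 yaw x1: , 0,0,0,-0.004
 mv x2: [0.1, -0.1, 43.8]
 mv x1: [-0.0, -0.0, 12.0]
```

View pics/s8.png

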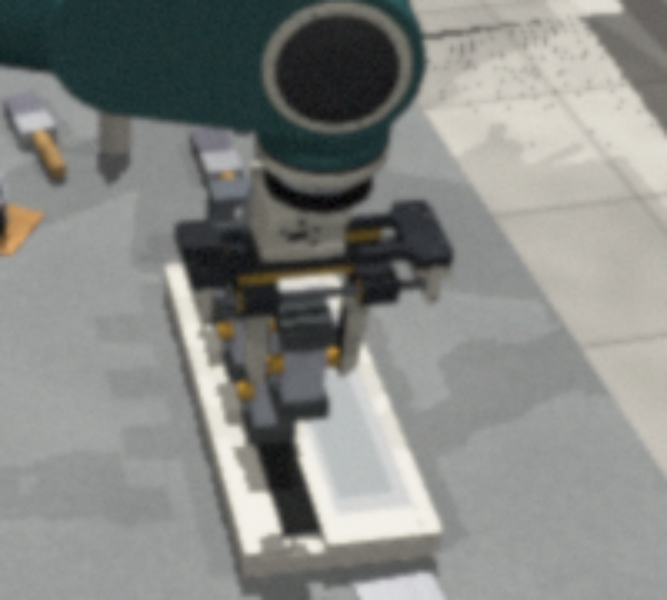

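Post 3 hangs upright at (300,355), and the other three stand behind it. I lower it.

{"name": "step_arm", "arguments": {
  "targets": [0,0,43,0,0,0,40,0,0,0,9,0,0,0,4,0,0,0,3,0,0,0,1,0,0,0,0,0,0,0,0,0,0,0,0,0]
}}

```text
clock: 53.75
tcp_pos: [0.6192, -0.1452, 0.0633]
orientation: [0.727, 0.687, 0.0, 0.0]
force: [-0.7, -0.5, -2.9]
finger_gap: 0.0552
finger_force: 40.0
```

{"name": "step_arm", "arguments": {
  "targets": [0,0,0.5,0,0,0,0.5,0,0,0,0,0,0,0,0,0]
}}

```text
clock: 54.15
tcp_pos: [0.6192, -0.1451, 0.0627]
orientation: [0.727, 0.687, 0.0, 0.0]
force: [-2.5, 2.8, 6.5]
finger_gap: 0.0558
finger_force: 40.0
```

{"name": "step_arm", "arguments": {
  "targets": [0,0,0,0,0,0,0,0,0,0,0,0,0,0,0,0,0,0,0,0,0,0,0,0,0,0,0,0,0,0,0,0],
  "grip": 1
}}

```text
clock: 54.95
tcp_pos: [0.6189, -0.1452, 0.0616]
orientation: [0.727, 0.687, -0.0, -0.0]
force: [0.8, 0.7, -0.3]
finger_gap: 0.0933
finger_force: 0.0
```

{"name": "step_arm", "arguments": {
  "targets": [0,0,-15,0,0,0,-30,0,0,0,-40,0,0,0,-40,0,0,0,0,0]
}}

```text
clock: 55.45
tcp_pos: [0.6207, -0.1457, 0.1944]
orientation: [0.727, 0.687, 0.002, 0.004]
force: [0.6, 0.4, -0.0]
finger_gap: 0.0929
finger_force: 0.0
```

{"name": "step_arm", "arguments": {
  "targets": [0,-45,-20,0,0,-45,-20,0,0,-45,0,0,0,-40,0,0,0,0,0,0]
}}

```text
clock: 55.95
tcp_pos: [0.4413, -0.1352, 0.2283]
orientation: [0.727, 0.687, 0.001, 0.001]
force: [0.8, -0.5, -0.5]
finger_gap: 0.093
finger_force: 0.0
```

Run:
```python
from h import *
stand(); plan([])
yh=np.array([S,1]); yh/=np.hypot(*yh); xh=np.array([yh[1],-yh[0]])
for n in('top','side'):
    f=grab(n); W=cloud(f); x,y,z=np.moveaxis(W,-1,0); hs=cv2.cvtColor(f['img'],cv2.COLOR_BGR2HSV)
    near=(np.hypot(x-.423,y-.325)<.1)
    for nm,m in(('grip',near&(z>.062)&(z<.085)),('mat',near&(z<.012)&(hs[...,1]>90)&(hs[...,0]<25))):
        print(n,nm,m.sum(), np.round(cv2.minAreaRect((W[m][:,:2]*1000).astype(np.float32))[0]) if m.sum()>3 else '')
    m=(z>.1)&(z<.14)&(y>.15)&(y<.27)&(x>.58)&(x<.78); print('ball',m.sum(),np.median(W[m],0).round(3) if m.any() else '')
    d=W[...,:2]*1000-[625,-25]; X=d@xh;Y=d@yh
    # case-frame expected ball at presser 0: x=+20.7+30
    if n=='side': cv2.imwrite('pics/s9.png',cv2.resize(f['img'][70:280,130:400],(771,600)))
b=np.array([625,-25])+222*yh+30*xh; print('lever axis pt',b, 'ball at 0',b+70*np.sin(.3)*xh, 'at .9',b-70*np.sin(.6)*xh,'z',55+70*np.cos(.3),55+70*np.cos(.6))
```

```text
side standing tops: [(-4, 113, 119, 152), (-3, 33, 119, 171), (-2, -48, 119, 197), (-2, -127, 119, 216)]
top standing tops: [(-2, 121, 120, 129), (-2, 43, 120, 125), (-1, -38, 120, 126), (0, -117, 120, 125)]
t 56.05 p [ 444.1 -135.5  227.7] ang -3.2 tilt 0.12 F [ 0.5  0.4 -0.5] gap 0.0932 ff 0.0
top grip 51 [422. 327.]
top mat 275 [423. 327.]
ball 29 [0.683 0.196 0.129]
side grip 39 [420. 323.]
side mat 39 [414. 304.]
ball 43 [0.681 0.19  0.125]
lever axis pt [666.48794616 195.14256818] ball at 0 [687.14644919 194.06832602] at .9 [627.01630266 197.19509364] z 121.87355423879242 112.77349304367749
```

View pics/s9.png

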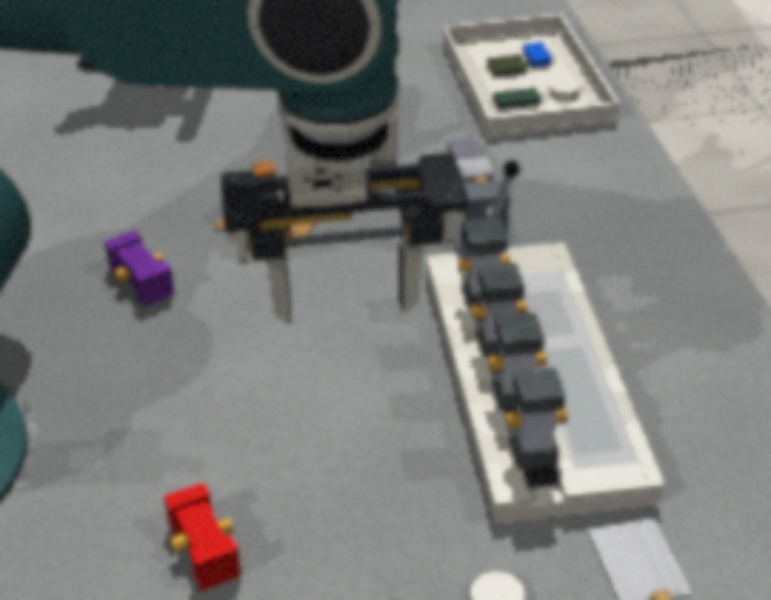

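All four posts stand upright on the strip, 80 mm apart and within 4 mm of its line. The roller is centred on the mat, and the lever ball at (512,168) is still raised. Next I push the lever from behind with shut fingers.

Run:
```python
from h import *
yh=np.array([S,1]); yh/=np.hypot(*yh); xh=np.array([yh[1],-yh[0]]); b=np.array([625,-25])+222*yh+30*xh
plan([(*(b+72*xh),200,-3),(*(b+72*xh),103,None),(*(b-12*xh),103,None)],40)
```

```text
t 56.15 p [ 444.8 -135.5  226.8] ang -3.2 tilt 0.01 F [ 0.2  1.1 -0.8] gap 0.0932 ff 0.0
 yaw x1: , 0,0,0,-0.004
 mv x12: [28.5, 23.0, 2.2]
 mv x3: [-0.1, 0.1, 32.5]
 mv x3: [-0.0, -28.0, -0.0]
```

{"name": "step_arm", "arguments": {
  "targets": [28.5,23,0,0,28.5,23,0,0,28.5,23,0,0,28.5,23,0,0,28.5,23,0,0,28.5,23,0,0,28.5,23,0,0,28.5,23,0,0,28.5,23,0,0,28.5,23,0,0,28.5,23,0,0,28.5,23,0,0,0,0,0,0,0,0,0,0],
  "grip": -1,
  "squeeze": 10
}}

```text
clock: 57.55
tcp_pos: [0.7395, 0.1915, 0.2244]
orientation: [0.726, 0.687, -0.001, -0.001]
force: [-0.2, -0.5, 0.1]
finger_gap: 0.0004
finger_force: 0.0
```

Run:
```python
from h import *
yh=np.array([S,1]); yh/=np.hypot(*yh); xh=np.array([yh[1],-yh[0]]); b=np.array([625,-25])+222*yh+30*xh
plan([(*(b+72*xh),103,-3),(*(b-12*xh),103,None)],40)
```

```text
t 57.55 p [739.5 191.5 224.4] ang -3.1 tilt 0.15 F [-0.2 -0.5  0.1] gap 0.0004 ff 0.0
 yaw x1: , 0,0,0,-0.003
 mv x4: [-0.0, -0.2, 30.3]
 mv x3: [-0.0, -28.0, 0.1]
```

{"name": "step_arm", "arguments": {
  "targets": [0,0,30,0,0,0,30,0,0,0,30,0,0,0,28,0,0,0,3,0,0,0,0,0]
}}

```text
clock: 58.15
tcp_pos: [0.7387, 0.1901, 0.1057]
orientation: [0.727, 0.687, -0.0, -0.0]
force: [0.3, 0.9, 0.9]
finger_gap: 0.0002
finger_force: 0.0
```

{"name": "step_arm", "arguments": {
  "targets": [0,-8,0,0,0,-8,0,0,0,-8,0,0,0,-8,0,0,0,-8,0,0,0,-8,0,0,0,-8,0,0,0,-8,0,0,0,-8,0,0,0,-4,0,0,0,0,0,0]
}}

```text
clock: 59.25
tcp_pos: [0.6625, 0.1949, 0.1057]
orientation: [0.727, 0.687, -0.0, -0.0]
force: [-0.0, 0.6, -0.5]
finger_gap: 0.0003
finger_force: 0.0
```

{"name": "step_arm", "arguments": {
  "targets": [0,-3,0,0,0,-3,0,0,0,-2,0,0,0,0,0,0]
}}

```text
clock: 59.65
tcp_pos: [0.6549, 0.1953, 0.1056]
orientation: [0.727, 0.687, -0.0, -0.0]
force: [-0.2, 0.6, -0.2]
finger_gap: 0.0008
finger_force: 0.0
```

{"name": "step_arm", "arguments": {
  "targets": [0,-2,0,0,0,-2,0,0,0,0,0,0]
}}

```text
clock: 59.95
tcp_pos: [0.6519, 0.1954, 0.1061]
orientation: [0.727, 0.687, 0.001, 0.001]
force: [8.3, -0.4, -0.7]
finger_gap: 0.0004
finger_force: 3.8
```

Run:
```python
from h import *
plan([])
for n in('top','side'):
    f=grab(n); W=cloud(f); x,y,z=np.moveaxis(W,-1,0); m=(z>.1)&(z<.13)&(y>.17)&(y<.22)&(x>.59)&(x<.7)&(f['img'].max(-1)<60); print(n,m.sum(),np.median(W[m],0).round(3) if m.any() else '')
```

```text
t 59.95 p [651.9 195.4 106.1] ang -3.2 tilt 0.15 F [ 8.3 -0.4 -0.7] gap 0.0004 ff 3.8
top 7 [0.622 0.204 0.122]
side 25 [0.627 0.192 0.118]
```

Force rises to 8 N at the stop and the ball is at x of about 0.625, so the lever is fully down. I back off, lift clear and check.

{"name": "step_arm", "arguments": {
  "targets": [0,15,0,0,0,30,0,0,0,30,-20,0,0,0,-45,0,0,0,-45,0,0,0,-30,0,0,0,0,0]
}}

```text
clock: 60.75
tcp_pos: [0.727, 0.1916, 0.2515]
orientation: [0.727, 0.687, 0.003, 0.002]
force: [-0.2, 0.1, -0.2]
finger_gap: 0.0002
finger_force: 0.0
```

{"name": "step_arm", "arguments": {
  "targets": [-45,0,0,0,-45,0,0,0,-45,0,0,0,-45,0,0,0,-45,0,0,0,0,0,0,0,0,0,0,0,0,0,0,0]
}}

```text
clock: 61.55
tcp_pos: [0.7133, -0.0324, 0.2451]
orientation: [0.726, 0.687, -0.0, -0.0]
force: [-0.4, 0.4, -0.5]
finger_gap: 0.0006
finger_force: 0.0
```

Run:
```python
from h import *
stand(); plan([])
for n in('top','side'):
    f=grab(n); W=cloud(f); x,y,z=np.moveaxis(W,-1,0); m=(z>.1)&(z<.13)&(y>.17)&(y<.22)&(x>.59)&(x<.7)&(f['img'].max(-1)<60); print(n,'ball',m.sum(),np.median(W[m],0).round(3) if m.any() else '')
    near=(np.hypot(x-.423,y-.325)<.1); m=near&(z>.062)&(z<.085); print('grip',m.sum(),np.median(W[m],0).round(3) if m.any() else '')
    if n=='side': cv2.imwrite('pics/s10.png',cv2.resize(f['img'][60:270,130:400],(771,600)))
```

```text
side standing tops: [(-4, 112, 119, 156), (-3, 32, 119, 173), (-3, -48, 119, 196), (-2, -127, 119, 219)]
top standing tops: [(-2, 122, 121, 127), (-1, -117, 119, 129)]
t 61.65 p [713.4 -32.  245.3] ang -3.1 tilt 0.03 F [0.9 0.  0.1] gap 0.0005 ff 0.0
top ball 24 [0.626 0.2   0.12 ]
grip 46 [0.422 0.325 0.078]
side ball 23 [0.626 0.191 0.118]
grip 61 [0.42  0.314 0.075]
```

View pics/s10.png

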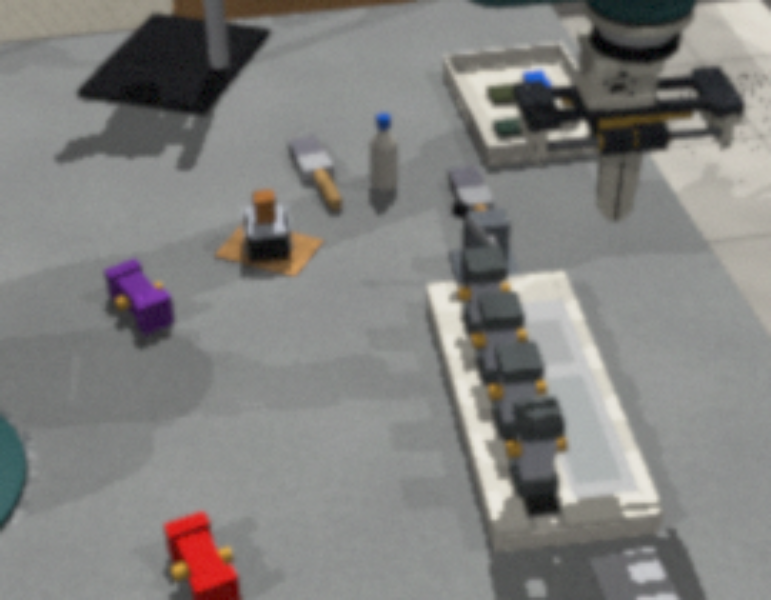

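The roller is on the mat at (265,240), four posts stand between (485,260) and (540,450), and the ball at (460,210) is down towards the robot. I hand the job in.

```bash
python3 -c "
from station import env
print(env.job_done())"
```

```text
the job is handed in; nothing more can be done
None
```

I handed the job in; the hand-in returned no verdict, but my final camera check showed the strip pressed flush, the roller centred on its mat, all four posts standing heavy end down on the strip about 80 mm apart, and the presser lever fully down.

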